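Fit a new water-filter cartridge and open its supply valve

TASK

Put a new cartridge into the water filter. First pull the transport cap off the top of the cartridge and drop it into the open white carton; then push the cartridge straight up into the filter head and twist it by its handle until its lugs lock and it hangs there by itself, let go of it, and only then open the supply valve fully. Keep the cartridge upright, and leave the other things on the worktop where they are.

Things in the scene. Friction and masses are not known exactly. Their poses are not given: they have to be found in the camera images.
- cartridge_mid (a point): Centre of the cartridge, half-way up: a loose white upright cylinder, 0.25 kg give or take a quarter, 194 mm high, standing on the worktop. Round body 56 mm in diameter up to 145 mm above its foot, then a shoulder to 158 mm, a neck 35 mm in diameter to 186 mm and a nose tapering to 26 mm. z: its axis, up. A grey handle sticks out to its own -x side.
- handle (a point): Centre of the part of the cartridge's handle to grip, 60 mm from the axis on its own -x side, 63 mm above its foot. The handle is a bar 14 mm thick (along the cartridge's y: grip it across these sides) and 24 mm high that runs from the body out to 83 mm from the axis, drooping 20 degrees outwards. The head above it leaves no room for an upright hand: lean the hand outwards 25 to 40 degrees.
- lugs (a point): Point on the cartridge's axis 173.5 mm above its foot (76.5 above cartridge_mid), mid-height of its two bayonet lugs. They stick out of the neck to 24.5 mm from the axis on opposite sides, along the cartridge's own y axis (the lug line, across the handle), each 10 mm wide, 7 mm high. Grey ribs on the shoulder point to them.
- cap_mid (a point): Centre of the grey transport cap on the cartridge's top: a round cup, mouth down, 43 mm in diameter, 34 mm high, 20 g, loose over the nose, resting on the lugs. Its lower rim is 177 mm and its top 211 mm above the cartridge's foot. Pull it straight up; after 20 mm it is clear of the nose.
- carton_mid (a point): Centre of the white carton's inside, 35 mm above the worktop. The carton is fixed; inside 88 mm along its x by 94 mm along its y, walls 2 mm thick, 70 mm high. The lid on its -x side hangs open outwards; standing flaps rise to 118 mm on its -y side and 92 mm on its +x side.
- station: The filter station, a fixed steel stand; origin under it on the worktop. z up, -x out of its front, y along its back plate (270 mm wide, 330 mm high, face 43 mm behind the origin). Foot plate 4 mm thick, to 55 mm in front of the origin. Grey round filter head at its +y half, supply pipe, gauge (down to 232 mm high) and valve to the -y side, short outlet pipe to the +y side.
- socket (a point): Centre of the filter head's socket mouth, open downwards, 239 mm above the worktop; axes of the station. The head is 70 mm wide and ends 58 mm above the mouth. The mouth is a 39 mm hole with two opposite gaps, 15 mm wide, to 27 mm from the axis: the lugs pass up them when the lug line is turned +45 degrees from the station's x axis: the cartridge's yaw is then -45 degrees from the station's.
- lug_seat (a point): Point on the socket's axis, 6.5 mm above the mouth, where the point lugs is when locked (cartridge foot then 72 mm up). From the entry, with lugs 4 to 9 mm above this (just over 9 the shoulder stops), twist 45 degrees anticlockwise seen from above (end stop just after): handle straight out to the station's front, lug line along its y. Let down, the lugs drop 3 mm into pockets there and are locked.
- poppet (a joint): Spring plunger inside the socket, in m: 0 hanging down, grows as the cartridge's nose lifts it. It presses the cartridge down with about 2.5 N when locked (0.004) and 4 N when pushed right up (0.014).
- valve (a joint): Supply valve, a flat quarter-turn lever, in rad: 0 shut (lever points to the station's -x, the front; it may start up to 0.25), 1.57 fully open at its stop (lever points to the station's -y, along the pipe, away from the head). It opens anticlockwise seen from above. Friction about 0.08 N m; stays where left.
- valve_axis (a point): Fixed point on the vertical axis of the valve lever, at the lever's mid-height, 306 mm above the worktop and 120 mm from the socket's axis on the station's -y side. Axes of the station.
- lever_tip (a point): Point on the lever 70 mm from the valve's axis, at mid-height. Its own -x axis points outwards along the lever. The lever's black grip runs from 28 to 80 mm from the axis, 16 mm wide, 10 mm thick; there is free room under and over it.

How it is judged (in metres and radians):
On the way, in this order (a step that is already met when the one before it is completed fails the run):
1. the cap lies in the carton (x of cap_mid in the frame of carton_mid between -0.044 and 0.044 m and y of cap_mid in the frame of carton_mid between -0.047 and 0.047 m and height (world z) of cap_mid below 0.05 m and contact force between the fingers and cap below 0.1 N), for 0.2 s.
2. the cartridge hangs locked in the filter head, let go (horizontal distance between lugs and lug_seat below 0.004 m and z of lugs in the frame of lug_seat between -0.003 and 0.0015 m and angle between the y axis of lugs and the y axis of lug_seat, either way round below 0.15 rad and contact force between the fingers and cartridge below 0.1 N), for 0.2 s.
3. the supply valve is fully open (value of joint valve above 1.42 rad), for 0.2 s.
At the end, for the whole second after the job is handed in: Cap in the carton (centre inside the walls, below 50 mm). Cartridge hanging at rest, tilt under 0.1 rad, lugs in the pockets: point lugs within 4 mm of lug_seat sideways, 3 mm below to 1.5 mm above it, lug line within 0.15 rad of the station's y. Valve over 1.42 rad (x of cap_mid in the frame of carton_mid between -0.044 and 0.044 m and y of cap_mid in the frame of carton_mid between -0.047 and 0.047 m and height (world z) of cap_mid below 0.05 m and horizontal distance between lugs and lug_seat below 0.004 m and z of lugs in the frame of lug_seat between -0.003 and 0.0015 m and angle between the y axis of lugs and the y axis of lug_seat, either way round below 0.15 rad and angle between lugs's own z axis and vertical below 0.1 rad and value of joint valve above 1.42 rad and linear speed of cartridge below 0.02 m/s); the robot touches nothing.
It fails at once if the cartridge is tipped over (more than 0.6 rad from upright) (angle between lugs's own z axis and vertical above 0.6 rad).
It fails at once if the valve is opened (past 0.6 rad) before the cartridge is in the head (value of joint valve above 0.6 rad and distance between lugs and lug_seat above 0.02 m).
It fails at once if another thing on the worktop is pushed more than 40 mm (distance of any of kitchen_roll, spare_bulb, black_tape, lamp_carton, screwdriver, terminal_strip from where it was at the start of the episode above 0.04 m).
It also fails if it takes over 72 s, if anything falls off the work surface, if the arm or the gripper's body presses on something with over 40 N, if the wrist force passes 120 N, or if a joint passes its speed limit or range.

ROBOT

A 6-joint arm with a two-finger parallel gripper is mounted at the origin on a cart in front of the work surface, level with it; the furniture and walls round the work are solid. World frame = base frame: x ahead of the robot, y to its left, z up, the work surface at z = 0. Lengths are in m, angles in degrees, forces in N, time in s.
With the tool pointing down it reaches from about 0.4 to 0.825 m from the base axis. Payload 7 kg.
Tool frame: the origin (TCP) lies on the front face of the gripper's body, between the roots of the fingers; the fingertips stand 73 mm ahead of it and the grasp point (between the pads) lies 54 mm ahead of it; z points along the fingers, y is the line along which they close (so a half turn about z gives the same grasp; the last joint's range is limited). The gripper opens to 85 mm and grips with 20 to 120 N. Pads are 22 mm wide; open, the fingers measure 114 mm over their backs; the gripper's body (76 mm by 85 mm) begins 54 mm behind the grasp point. The pads swing forward as they close: fully open they stand 13 mm farther back than shut.
Start: joints at [-56.259, 20.546, 0.682, 0, -70.136, -16.507], TCP at [0.2, -0.645, 0.304] pointing down, gripper open.
Joint ranges: [-176.03, 176.03], [-82.01, 121.73], [-58.28, 71.71], [-173.87, 95.51], [-174.79, -0.11], [-173.66, 173.66]. Speed limits (degrees/s): [136.94, 136.94, 172.46, 180, 180, 180].

INTERFACE

Orientations are given as [roll, pitch, yaw] about the fixed x, y, z axes, in that order (R = Rz(yaw) Ry(pitch) Rx(roll)).
In Python, from cell import * gives the robot as it stands.
- The arm moves only by the tool arm_command, never from a script. Its argument "series" is a list of rows, each a list of 7 numbers: the shift along the world's x, y, z in cm, then the turn, a rotation vector about the world's x, y, z in degrees, then the closure, from -1 (fully open) to 1 (shut), so that 0 is half open. A call has 1 to 10 rows; each row is the pose to reach, as a shift and turn from the pose commanded when the call began; what a row does not reach only later rows make up. A row lasts 1/10 s, in which the tool goes at most 50 mm and 8.59 degrees, less where a joint would pass 70% of its speed; a pose out of reach is approached as far as the arm can. A call with a gripper value outside its range is refused whole. The fingers move at their own pace and stop on an object; the grip force is fixed at half the most. Time passes only in rows, so rows that repeat a pose let the fingers close. It gives the time, the measured TCP pose, the force, the opening and the grip force at its end, in the units of the state.
- observe(): the state, without advancing time (a new reading comes with each control period).
- camera(name): name is "side" or "top" or "wrist"; returns the picture (400x640x3 uint8, blue, green, red); there is no depth.
- calibration(name): a dict with "fx", "fy", "cx", "cy" (pixels), "eye" and "orientation" of the camera in the world; the wrist camera has in their place "tool_from_camera" (4x4, takes a point from camera to tool coordinates, whose origin is the TCP and whose axes are the flange's). Camera axes: x right, y up, looking along -z (the intrinsics and any distortion apply to the point x, -y, -z); pixel columns grow to the right and rows downward; lengths in m; the calibration is good to about 2 mm. The wrist camera is an equidistant fisheye: a pixel r from the principal point sees the ray r / f radians off the axis. A picture is of the moment at which its call begins: read the wrist's pose just before it. calibration takes no time and is no camera call.
- hand_in(): hands the job in; it is judged then, once.
The state is a dict: "time": time; "qpos": joint angles; "qd": joint speeds; "joint_efforts": joint torques, N m; "position": TCP position; "orientation": TCP orientation; "force": force on the tool from outside, world axes, zero at the start; "torque": the same for the moment, N m; "opening": opening from 0.0 (shut) to 1.0 (fully open); "gripper_force": force on a finger pad.
Only numpy, scipy, OpenCV 4.12 (cv2) and the standard library are available. Lean on these libraries where they do the work, as an engineer would, in place of code of your own. Each camera call takes 0.05 s, during which the arm holds its last target. There are 200 camera calls.

## Working session

There is one attempt and no reset: what is moved stays moved. The work goes in short steps, Python scripts to look and compute and a tool call to move; the robot and the scene stay as the last step left them, time stands still between calls to the robot, and variables do not carry over. Pictures are saved under pics/ and viewed, at most 10 in all, crops included, and the job is handed in when it is done.

Besides the shell and the picture viewer there is one more tool, called after ">>>" as name([rows], argument=value, ...), one row to a line, values as JSON. arm_command: Moves the arm, as the interface text tells. Its arguments: {"type":"object","properties":{"series":{"type":"array","items":{"type":"array","items":{"type":"number"}}}},"required":["series"]}

```bash
mkdir -p pics; ls
python3 - <<'E'
from cell import *
import cv2,numpy as np
print(observe())
for n in("side","top","wrist"):
    cv2.imwrite(f"pics/{n}0.png",camera(n)); print(n,calibration(n))
E
```

```text
pics
{'time': 0.0, 'qpos': array([-5.62580261e+01,  2.05949161e+01,  6.33560203e-01, -2.03437258e-02,
       -7.01362736e+01, -1.65066216e+01]), 'qd': array([-0.02313218,  0.00147951, -0.03194807, -0.05535855, -0.10266172,
        0.04003433]), 'joint_efforts': array([ 1.73938690e-03, -5.83328247e+01,  2.93419629e+01,  6.93661675e+00,
       -5.90058655e-03,  1.26850662e-05]), 'position': array([ 0.19987725, -0.64435064,  0.30292196]), 'orientation': array([ 1.79900960e+02, -9.40592232e-03, -1.62771568e+02]), 'force': array([-0.52384511, -1.44639766,  0.20546341]), 'torque': array([ 0.0242315 , -0.01150547,  0.00307081]), 'gripper_force': 0.0, 'opening': 0.9966793584574261}
side {'fx': 465.0830151632791, 'fy': 465.0830151632791, 'cx': 316.3329694999727, 'cy': 207.96471452368786, 'eye': array([0.50815663, 1.19366742, 1.03192557]), 'orientation': array([ 54.188924  ,  -0.92197205, 179.75099729])}
top {'fx': 451.818779477164, 'fy': 451.818779477164, 'cx': 315.0931206699498, 'cy': 202.53545776635153, 'eye': array([0.38500939, 0.02389568, 1.30704566]), 'orientation': array([  4.78465442,  -0.58508208, -90.33425253])}
wrist {'fx': 309.70691628693146, 'fy': 309.70691628693146, 'cx': 318.3593597719261, 'cy': 198.08551997550848, 'tool_from_camera': array([[-4.70817550e-04,  9.63610982e-01,  2.67308163e-01,
         6.67054602e-02],
       [ 9.99999218e-01,  7.63301652e-04, -9.90275304e-04,
         1.46781253e-04],
       [-1.15827692e-03,  2.67307487e-01, -9.63610588e-01,
        -6.86252304e-02],
       [ 0.00000000e+00,  0.00000000e+00,  0.00000000e+00,
         1.00000000e+00]])}
```

View pics/top0.png

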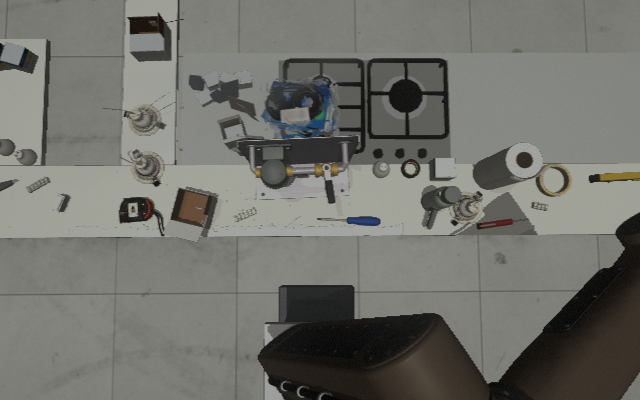

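View pics/side0.png

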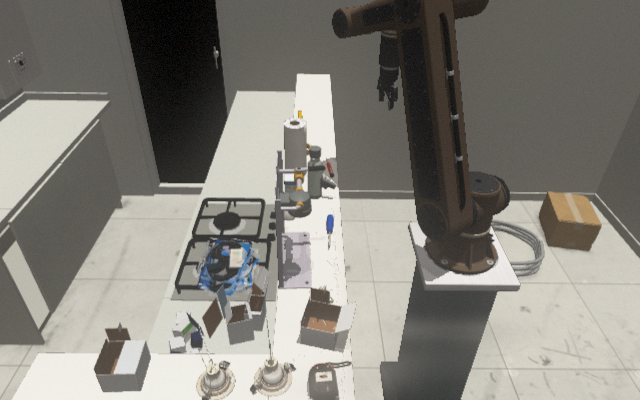

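The top view shows the carton at about (193,207), the station head at (273,173), the valve lever near (328,185), and the cartridge at about (440,197) with its handle towards (430,218). I'll zoom in on these.

```bash
cat > h.py <<'E'
from cell import *
import cv2,numpy as np
from scipy.spatial.transform import Rotation as R
def ray(n,u,v,T=None):
    c=calibration(n)
    if n=="wrist":
        p=np.array([(u-c['cx'])/c['fx'],(v-c['cy'])/c['fy']]);r=np.linalg.norm(p)
        d=np.array([*(p/max(r,1e-9)*np.sin(r)),np.cos(r)])*[1,-1,-1]
        M=T@c['tool_from_camera'];return M[:3,3],M[:3,:3]@d
    d=np.array([(u-c['cx'])/c['fx'],-(v-c['cy'])/c['fy'],-1])
    return c['eye'],R.from_euler('xyz',c['orientation'],degrees=True).apply(d)
def atz(n,u,v,z,T=None):
    o,d=ray(n,u,v,T);return o+d*(z-o[2])/d[2]
def proj(n,P,T=None):
    c=calibration(n)
    if n=="wrist":
        M=T@c['tool_from_camera'];q=M[:3,:3].T@(np.array(P)-M[:3,3])*[1,-1,-1]
        th=np.arctan2(np.hypot(q[0],q[1]),q[2]);k=th/np.hypot(q[0],q[1])
        return np.array([c['cx']+c['fx']*k*q[0],c['cy']+c['fy']*k*q[1]])
    q=R.from_euler('xyz',c['orientation'],degrees=True).inv().apply(np.array(P)-c['eye'])
    return np.array([c['cx']-c['fx']*q[0]/q[2],c['cy']+c['fy']*q[1]/q[2]])
def tool():
    s=observe();T=np.eye(4);T[:3,:3]=R.from_euler('xyz',s['orientation'],degrees=True).as_matrix();T[:3,3]=s['position'];return T
E
python3 - <<'E'
from h import *
t=cv2.imread("pics/top0.png")
f=lambda x,y,w,h,W,H:cv2.resize(t[y:y+h,x:x+w],(W,H),interpolation=cv2.INTER_CUBIC)
a=f(150,170,80,75,400,375);b=f(400,160,80,75,400,375)
c=f(235,125,160,45*2-10,800,400)
cv2.imwrite("pics/z0.png",cv2.resize(np.vstack([np.hstack([a,b]),c]),(800,600)) if 0 else cv2.resize(np.vstack([np.hstack([a,b]),c]),(619,600)))
for n,u,v,z in [("carton",193,205,.07),("head",273,173,.297),("cart",446,195,.211),("pivot",327,168,.306),("tip",331,200,.306)]: print(n,atz("top",u,v,z))
E
```

```text
carton [0.48337494 0.3451016  0.07      ]
head [0.53676147 0.1075643  0.297     ]
cart [ 0.49358475 -0.30803791  0.211     ]
pivot [ 0.54618264 -0.01392137  0.306     ]
tip [ 0.47422839 -0.0222477   0.306     ]
```

View pics/z0.png

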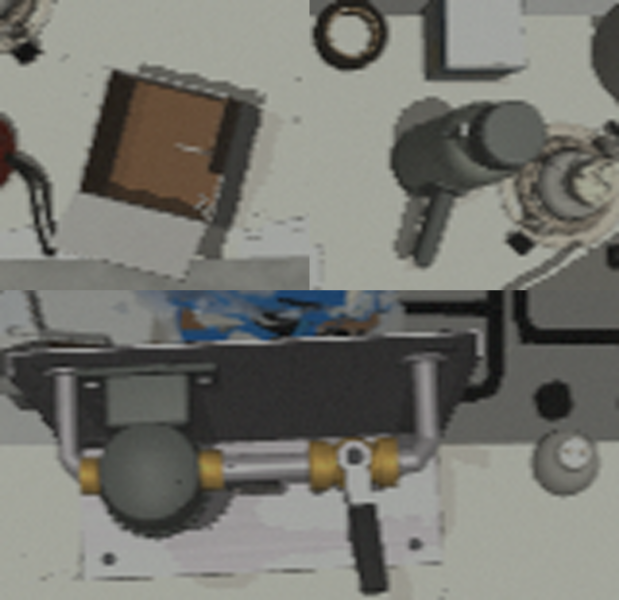

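Run:
```python
from h import *
np.set_printoptions(precision=4,suppress=True)
cap=atz("top",450.8,194.9,.211);he=atz("top",430.6,225.9,.067)
d=he-cap; print("cap",cap,"handle end",he,np.linalg.norm(d[:2]),"handle dir",np.degrees(np.arctan2(d[1],d[0])))
h=atz("top",274.3,172.3,.297);p=atz("top",326.7,168.2,.311);t=atz("top",331.9,202.5,.311)
d=p-h;print("head",h,"piv",p,np.linalg.norm(d[:2]),"station yaw",np.degrees(np.arctan2(d[1],d[0]))+90)
d=t-p;print("lever",np.linalg.norm(d[:2]),np.degrees(np.arctan2(d[1],d[0])))
print("roll",atz("top",523,160,.25),"bulb",atz("top",467,206,.1),"carton floor",atz("top",192.6,208,0))
print(tool()[:3,3])
```

```text
cap [ 0.4938 -0.3198  0.211 ] handle end [ 0.4227 -0.3066  0.067 ] 0.07230502239745437 handle dir 169.4724065483649
head [0.5383 0.1046 0.297 ] piv [ 0.5449 -0.0131  0.311 ] 0.11788472094090062 station yaw 3.2044525092331213
lever 0.07748302387886281 -171.91254198924355
roll [ 0.5725 -0.4824  0.25  ] bulb [ 0.4746 -0.3974  0.1   ] carton floor [0.4802 0.3643 0.    ]
[ 0.1999 -0.6444  0.3032]
```

>>> arm_command([
  [0, 3, 5, 0, 0, 0, -1],
  [4, 7, 10, 0, 0, 15, -1],
  [29, 32.5, 9.5, 0, 0, 58, -1],
  [29, 32.5, 9.5, 0, 0, 58, -1],
  [29, 32.5, 9.5, 0, 0, 58, -1],
  [29, 32.5, 9.5, 0, 0, 58, -1],
  [29, 32.5, 9.5, 0, 0, 58, -1],
  [29, 32.5, 9.5, 0, 0, 58, -1],
  [29, 32.5, 9.5, 0, 0, 58, -1],
  [29, 32.5, 9.5, 0, 0, 58, -1],
])

```text
time: 1.15
position: [0.4918, -0.3171, 0.3989]
orientation: [-180.0, 0.0, -104.6]
force: [-0.1, -0.5, 0.2]
opening: 0.999
gripper_force: 0.0
```

>>> arm_command([
  [0, 0, 0, 0, 0, 0, -1],
  [0, 0, 0, 0, 0, 0, -1],
])

```text
time: 1.35
position: [0.4904, -0.3189, 0.3985]
orientation: [180.0, 0.0, -104.7]
force: [-1.0, -0.7, 1.4]
opening: 1.001
gripper_force: 0.0
```

Run:
```python
from h import *
T=tool();np.save("T1.npy",T);im=camera("wrist");cv2.imwrite("pics/w1.png",im);s=observe();print(s['position'],s['orientation'],s['qpos'],s['time'])
```

```text
[ 0.48987968 -0.31956368  0.39863749] [ 1.79967077e+02  1.28895739e-04 -1.04730825e+02] [-1.39752821e+01  9.42721285e+00 -2.13696161e+00 -5.74615047e-04
 -7.84687439e+01 -7.55428089e-01] 1.4
```

View pics/w1.png

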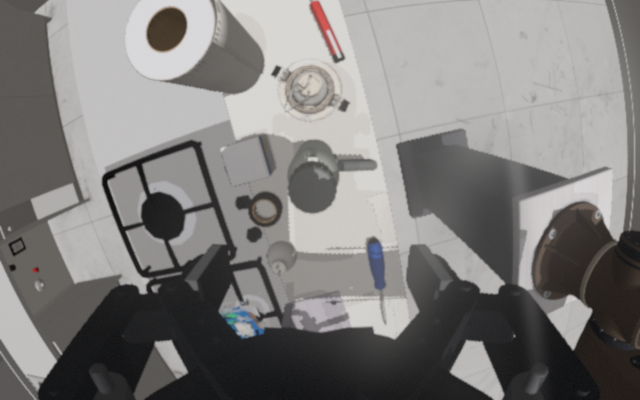

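The wrist view shows the cap top at about (314,190) and the handle running right to (375,164). The bulb is behind it at (310,90).

Run:
```python
from h import *
np.set_printoptions(precision=4,suppress=True)
T=np.load("T1.npy");im=cv2.imread("pics/w1.png")
z=cv2.resize(im[120:230,260:400],None,fx=5,fy=5,interpolation=cv2.INTER_CUBIC);cv2.imwrite("pics/w1z.png",z)
print("cap",atz("wrist",314,190,.211,T),"hend",atz("wrist",374,164,.06,T))
print("expect cap px",proj("wrist",[.4938,-.3198,.211],T))
```

```text
cap [ 0.4937 -0.3227  0.211 ] hend [ 0.4181 -0.3012  0.06  ]
expect cap px [314.779  193.2115]
```

View pics/w1z.png

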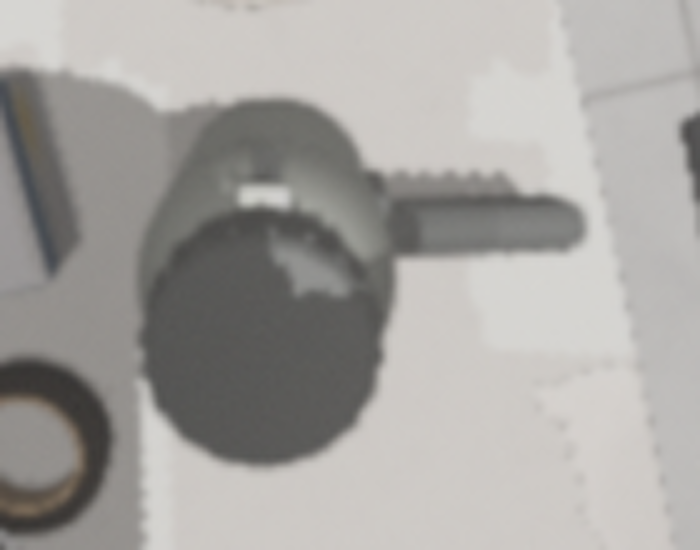

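Run:
```python
from h import *
np.set_printoptions(precision=4,suppress=True)
T=np.load("T1.npy")
c=atz("wrist",312.6,189.2,.211,T);a=atz("wrist",341,165,.085,T);b=atz("wrist",376.5,165,.064,T)
ang=lambda d:np.degrees(np.arctan2(d[1],d[0]))
print("cap",c,"a",a,"b",b,ang(b-a),ang(a-c),ang(b-c),np.linalg.norm((a-c)[:2]),np.linalg.norm((b-c)[:2]))
```

```text
cap [ 0.4947 -0.3237  0.211 ] a [ 0.4625 -0.3153  0.085 ] b [ 0.4157 -0.2999  0.064 ] 161.77829341735355 165.37854745684834 163.23053751204264 0.03331166429521298 0.08253735143679244
```

>>> arm_command([
  [0.45, -0.3, -4, 0, 0, 0, -1],
  [0.45, -0.3, -8, 0, 0, 0, -0.6],
  [0.45, -0.3, -11, 0, 0, 0, -0.4],
  [0.45, -0.3, -13, 0, 0, 0, -0.3],
  [0.45, -0.3, -14.8, 0, 0, 0, -0.3],
  [0.45, -0.3, -14.8, 0, 0, 0, -0.3],
  [0.45, -0.3, -14.8, 0, 0, 0, 0.2],
  [0.45, -0.3, -14.8, 0, 0, 0, 0.4],
  [0.45, -0.3, -14.8, 0, 0, 0, 0.4],
  [0.45, -0.3, -14.8, 0, 0, 0, 0.4],
])

```text
time: 2.4
position: [0.4947, -0.3229, 0.2518]
orientation: [-179.9, -0.0, -104.8]
force: [0.2, -0.3, 0.3]
opening: 0.483
gripper_force: 60.5
```

>>> arm_command([
  [0, 0, 1, 0, 0, 0, 0.4],
  [0, 0, 3, 0, 0, 0, 0.4],
  [0, 0, 7, 0, 0, 0, 0.4],
  [0, 0, 12, 0, 0, 0, 0.4],
  [0, 0, 17, 0, 0, 0, 0.4],
  [0, 0, 20, 0, 0, 0, 0.4],
  [0, 5, 22, 0, 0, 0, 0.4],
  [-3, 10, 23, 0, 0, 0, 0.4],
  [-3, 15, 23, 0, 0, 0, 0.4],
  [-3, 20, 23, 0, 0, 0, 0.4],
])

```text
time: 3.4
position: [0.4632, -0.1325, 0.4828]
orientation: [-179.8, 0.1, -104.8]
force: [0.9, 0.4, 0.0]
opening: 0.477
gripper_force: 60.6
```

>>> arm_command([
  [0, 5, 0, 0, 0, 0, 0.4],
  [0, 10, 0, 0, 0, 0, 0.4],
  [0, 13, 0, 0, 0, 0, 0.4],
  [0, 13, 0, 0, 0, 0, 0.4],
  [0, 13, 0, 0, 0, 0, 0.4],
  [0, 13, 0, 0, 0, 0, 0.4],
])

```text
time: 4.0
position: [0.4645, -0.0042, 0.4813]
orientation: [-180.0, 0.0, -104.8]
force: [0.2, 0.1, -0.6]
opening: 0.478
gripper_force: 60.6
```

Run:
```python
from h import *
T=tool();np.save("T2.npy",T);im=camera("wrist");cv2.imwrite("pics/w2.png",im);s=observe();print(s['position'],s['orientation'],s['opening'],s['time'])
t=camera("top");cv2.imwrite("pics/top2.png",t)
```

```text
[ 0.46455428 -0.00442924  0.48119126] [-1.79980678e+02  6.47255462e-03 -1.04820596e+02] 0.4834726056315853 4.05
```

View pics/w2.png

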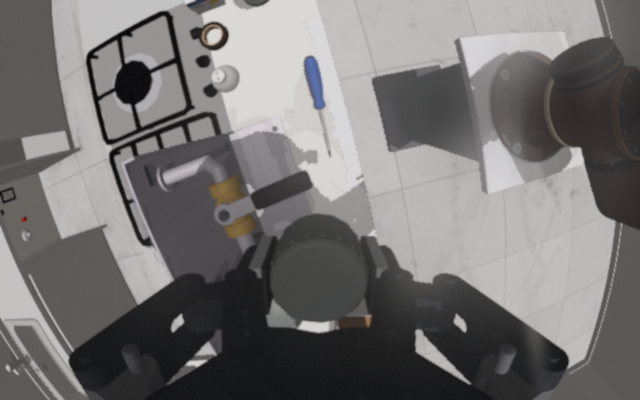

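Run:
```python
from h import *
np.set_printoptions(precision=4,suppress=True)
A,B,C=[atz("top",*p,.07) for p in [(179.7,188.1),(171.2,219.1),(203,227.4)]]
print(A,B,C,np.linalg.norm(A-B),np.linalg.norm(B-C),(A+C)/2)
d=A-B;print(np.degrees(np.arctan2(d[1],d[0])))
d=B-C;print(np.degrees(np.arctan2(d[1],d[0]))-90)
T=np.load("T2.npy");p=atz("wrist",224,215,.312,T);e=atz("wrist",311,180,.306,T);d=e-p
print("piv",p,e,np.linalg.norm(d[:2]),np.degrees(np.arctan2(d[1],d[0])))
```

```text
[0.5301 0.3823 0.07  ] [0.4451 0.4038 0.07  ] [0.4219 0.3169 0.07  ] 0.08774348384108903 0.08996571643210771 [0.476  0.3496 0.07  ]
-14.192038040383812
-14.890771087314732
piv [ 0.5451 -0.011   0.312 ] [ 0.4673 -0.0196  0.306 ] 0.07830488162058692 -173.72705891006396
```

>>> arm_command([
  [0, 5, 0, 0, 0, 0, 0.4],
  [0, 10, 0, 0, 0, 0, 0.4],
  [1, 15, 0, 0, 0, 0, 0.4],
  [1.2, 20, 0, 0, 0, 0, 0.4],
  [1.2, 25, -1, 0, 0, 0, 0.4],
  [1.2, 30, -4, 0, 0, 0, 0.4],
  [1.2, 34, -8, 0, 0, 0, 0.4],
  [1.2, 35.4, -13, 0, 0, 0, 0.4],
  [1.2, 35.4, -18, 0, 0, 0, 0.4],
  [1.2, 35.4, -18, 0, 0, 0, 0.4],
])

```text
time: 5.1
position: [0.4755, 0.3488, 0.2946]
orientation: [179.7, -0.4, -104.8]
force: [1.1, 0.0, 0.2]
opening: 0.479
gripper_force: 60.7
```

Run:
```python
from h import *
T=tool();np.save("T3.npy",T);im=camera("wrist");t=camera("side");s=observe();print(s['position'],s['orientation'],s['opening'],s['time'])
cv2.imwrite("pics/w3.png",im)
cv2.imwrite("pics/w3c.png",np.hstack([im,np.vstack([cv2.resize(t[220:380,240:400],(400,400))])])[:, :][:, :1040] if 0 else cv2.resize(im,(800,500)))
```

```text
[0.47642858 0.34890821 0.29732364] [ 179.8442619    -0.34212442 -104.8444933 ] 0.4845078561383083 5.2
```

View pics/w3c.png

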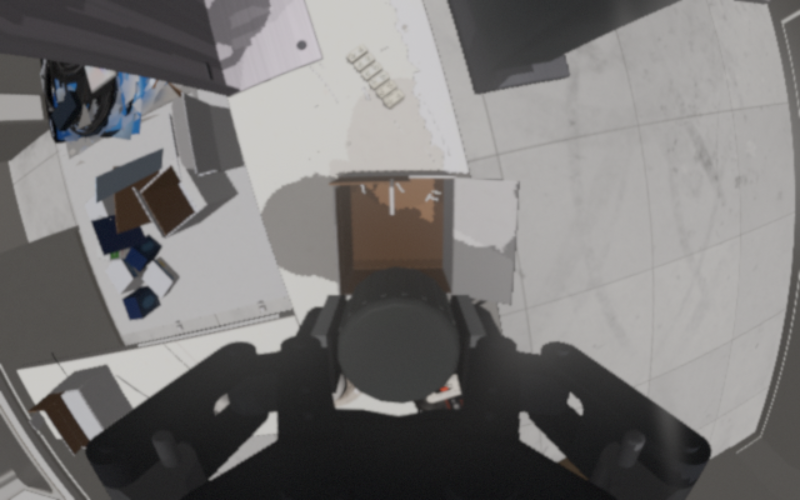

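Run:
```python
from h import *
T=np.load("T3.npy");c=np.array([.477,.350,.0]);Rz=R.from_euler('z',-14.5,degrees=True)
for l in [(0,-.049,.07),(-.046,-.049,.07),(.046,-.049,.07),(0,-.047,.118),(0,.047,.0),(-.044,.047,.0),(.044,.047,0),(-.044,-.047,0)]: print(l,proj("wrist",c+Rz.apply(l),T)*1.25)
```

```text
(0, -0.049, 0.07) [395.50009602 170.49608673]
(-0.046, -0.049, 0.07) [455.93880382 170.65922675]
(0.046, -0.049, 0.07) [335.11242147 171.57698128]
(0, -0.047, 0.118) [395.38851675 178.48401156]
(0, 0.047, 0.0) [396.39162555 264.052534  ]
(-0.044, 0.047, 0.0) [440.87086562 263.64826046]
(0.044, 0.047, 0) [351.9289904  264.31202845]
(-0.044, -0.047, 0) [442.52085003 167.85817618]
```

>>> arm_command([
  [0.1, 0.4, -5, 0, 0, 0, 0.4],
  [0.1, 0.4, -9, 0, 0, 0, 0.4],
  [0.1, 0.4, -12.4, 0, 0, 0, 0.4],
  [0.1, 0.4, -12.4, 0, 0, 0, 0.4],
  [0.1, 0.4, -12.4, 0, 0, 0, -0.4],
  [0.1, 0.4, -12.4, 0, 0, 0, -0.4],
  [0.1, 0.4, -12.4, 0, 0, 0, -0.4],
  [0.1, 0.4, -8, 0, 0, 0, -0.4],
  [0.1, 0.4, -3, 0, 0, 0, -0.4],
  [0.1, 0.4, 1, 0, 0, 0, -0.4],
])

```text
time: 6.2
position: [0.4781, 0.3545, 0.3154]
orientation: [-179.9, 0.2, -104.7]
force: [0.8, 1.0, 0.2]
opening: 0.703
gripper_force: 0.0
```

>>> arm_command([
  [0, 4, 3, 0, 0, 0, -0.4],
  [0, 7, 8, 0, 0, 0, -0.4],
  [0, 7, 12, 0, 0, 0, -0.4],
  [0, 7, 16, 0, 0, 0, -0.4],
  [0, 7, 16, 0, 0, 0, -0.4],
  [0, 7, 16, 0, 0, 0, -0.4],
])

```text
time: 6.8
position: [0.4775, 0.4242, 0.4737]
orientation: [-179.9, 0.3, -104.8]
force: [1.1, -0.0, -0.7]
opening: 0.698
gripper_force: 0.0
```

Run:
```python
from h import *
T=tool();np.save("T4.npy",T);im=camera("wrist");cv2.imwrite("pics/w4.png",im);s=observe();print(s['position'],s['orientation'],s['opening'],s['time'],s['qpos'])
print(proj("wrist",[.538,.1046,.297],T),proj("wrist",[.545,-.012,.312],T))
```

```text
[0.47728103 0.42403421 0.47197328] [-1.79990977e+02  1.09329448e-01 -1.04759577e+02] 0.6986502920659464 6.85 [ 5.90912350e+01  1.39396680e+01  1.27114315e+01 -2.17476180e-02
 -8.86642384e+01 -7.38503338e+01]
[172.97004318 -98.9460948 ] [ 155.14025993 -161.39927084]
```

View pics/w4.png

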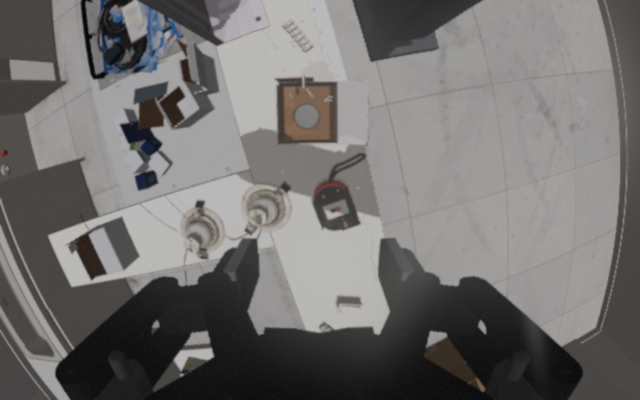

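The cap is in the carton at (306,117), with nothing else disturbed. Next I'll work out which of the two wrist options suits the leaned handle grip.

```bash
cat > k.py <<'E'
from h import *
M=np.array([[0,0,1],[-1,0,0],[0,-1,0.]])
E=lambda a,x:R.from_euler(a,x,degrees=True)
def orient(hd,L,flip):   # hd: handle direction deg, L lean, flip: tool x outward/inward
    u=np.array([np.cos(np.radians(hd)),np.sin(np.radians(hd)),0]);s,c=np.sin(np.radians(L)),np.cos(np.radians(L))
    z=-u*s-np.array([0,0,c]);y=np.cross([0,0,1],u)*(1 if flip else -1);return np.c_[np.cross(y,z),y,z]
E
python3 - <<'E'
from k import *
np.set_printoptions(precision=0,suppress=True)
ax=dict(g=(.4945,-.323,.063),e=(.538,.105,.14),f=(.538,.105,.14))
for flip in(0,1):
  for L in(25,35):
    for n,hd in(("g",163),("e",138),("f",183)):
      Rt=orient(hd,L,flip);u=np.array([np.cos(np.radians(hd)),np.sin(np.radians(hd)),0])
      w=np.array(ax[n])+.06*u-Rt[:,2]*.25
      r=np.hypot(*w[:2]);q1=np.degrees(np.arctan2(w[1],w[0])+np.arcsin(.192/r))
      for p in(0,20):
        X=E('zy',[q1,p]).inv().as_matrix() if 0 else (E('z',q1)*E('y',p)).inv().as_matrix()@Rt@M.T if 0 else None
        W=(E('z',q1)*E('y',p)).inv().as_matrix()@Rt   # = Rx(q4)Ry(-q5) M Rz(-q6)
        a=W[:,2]; q5=-np.degrees(np.arccos(a[0])); q4=np.degrees(np.arctan2(a[1],-a[2]))
        V=(E('x',q4)*E('y',-q5)).inv().as_matrix()@W; Q=M.T@V; q6=-np.degrees(np.arctan2(Q[1,0],Q[0,0]))
        print("flip",flip,"L",L,n,"p",p,"r",round(r,3),np.array([q1,q4,q5,q6]),Rt[:,0])
E
```

```text
flip 0 L 25 g p 0 r 0.434 [-13.  -2. -65. -94.] [-1.  0. -0.]
flip 0 L 25 g p 20 r 0.434 [-13.  -2. -45. -95.] [-1.  0. -0.]
flip 0 L 25 e p 0 r 0.468 [ 52. -25. -92. 177.] [-1.  1. -0.]
flip 0 L 25 e p 20 r 0.468 [ 52. -26. -73. 168.] [-1.  1. -0.]
flip 0 L 25 f p 0 r 0.385 [  44.  -17.  -72. -134.] [-1. -0. -0.]
flip 0 L 25 f p 20 r 0.385 [  44.  -21.  -53. -142.] [-1. -0. -0.]
flip 0 L 35 g p 0 r 0.399 [-13.  -3. -55. -95.] [-1.  0. -1.]
flip 0 L 35 g p 20 r 0.399 [-13.  -4. -35. -97.] [-1.  0. -1.]
flip 0 L 35 e p 0 r 0.456 [ 57. -35. -95. 173.] [-1.  1. -1.]
flip 0 L 35 e p 20 r 0.456 [ 57. -35. -79. 161.] [-1.  1. -1.]
flip 0 L 35 f p 0 r 0.348 [  49.  -27.  -67. -142.] [-1. -0. -1.]
flip 0 L 35 f p 20 r 0.348 [  49.  -33.  -49. -154.] [-1. -0. -1.]
flip 1 L 25 g p 0 r 0.434 [-13.  -2. -65.  86.] [ 1. -0.  0.]
flip 1 L 25 g p 20 r 0.434 [-13.  -2. -45.  85.] [ 1. -0.  0.]
flip 1 L 25 e p 0 r 0.468 [ 52. -25. -92.  -3.] [ 1. -1.  0.]
flip 1 L 25 e p 20 r 0.468 [ 52. -26. -73. -12.] [ 1. -1.  0.]
flip 1 L 25 f p 0 r 0.385 [ 44. -17. -72.  46.] [1. 0. 0.]
flip 1 L 25 f p 20 r 0.385 [ 44. -21. -53.  38.] [1. 0. 0.]
flip 1 L 35 g p 0 r 0.399 [-13.  -3. -55.  85.] [ 1. -0.  1.]
flip 1 L 35 g p 20 r 0.399 [-13.  -4. -35.  83.] [ 1. -0.  1.]
flip 1 L 35 e p 0 r 0.456 [ 57. -35. -95.  -7.] [ 1. -1.  1.]
flip 1 L 35 e p 20 r 0.456 [ 57. -35. -79. -19.] [ 1. -1.  1.]
flip 1 L 35 f p 0 r 0.348 [ 49. -27. -67.  38.] [1. 0. 1.]
flip 1 L 35 f p 20 r 0.348 [ 49. -33. -49.  26.] [1. 0. 1.]
```

>>> arm_command([
  [0, -5, 1, 0, 0, 0, -0.4],
  [-1, -10, 1, 0, 0, 0, -0.4],
  [-1.5, -15, 1, 0, 0, 0, -0.4],
  [-1.5, -20, 1, 0, 0, 0, -0.4],
  [-1.5, -22, 1, 0, 0, 0, -0.4],
  [-1.5, -22, 1, 0, 0, 0, -0.4],
  [-1.5, -22, 1, 0, 0, 0, -0.4],
  [-1.5, -22, 1, 0, 0, 0, -0.4],
])

```text
time: 7.65
position: [0.4626, 0.2048, 0.4803]
orientation: [180.0, -0.0, -104.8]
force: [0.9, 0.6, -0.1]
opening: 0.703
gripper_force: 0.0
```

```bash
cat >> k.py <<'E'
def goal(P,Rt):  # shift cm, rotvec deg from measured pose
    T=tool();return np.round((np.array(P)-T[:3,3])*100,2),np.round(R.from_matrix(Rt@T[:3,:3].T).as_rotvec(degrees=True),1)
def tcp(axis,hd,L,z,back=.054): # TCP to grip handle of cartridge with axis xy, foot height z
    u=np.array([np.cos(np.radians(hd)),np.sin(np.radians(hd)),0]);Rt=orient(hd,L,1)
    return np.array([*axis,z+.063])+.06*u-Rt[:,2]*back,Rt
E
python3 - <<'E'
from k import *
np.set_printoptions(precision=4,suppress=True)
T=tool();np.save("T5.npy",T);im=camera("wrist");cv2.imwrite("pics/w5.png",im);s=observe();print(s['position'],s['orientation'],s['time'])
h=proj("wrist",[.538,.1046,.297],T);p=proj("wrist",[.545,-.012,.312],T);print(h,p)
x,y=h.astype(int);z=cv2.resize(im[max(0,y-110):y+90,max(0,x-100):x+150],(750,600));cv2.imwrite("pics/w5z.png",z);print(max(0,x-100),max(0,y-110))
P,Rt=tcp((.4945,-.323),163,30,0,.054+.1);print(P,goal(P,Rt))
P,Rt=tcp((.4945,-.323),163,30,0,.056);print(P)
E
```

```text
[0.4626 0.2051 0.4802] [ 179.9571   -0.0543 -104.73  ] 7.7
[201.7155 105.646 ] [160.1337 -14.3242]
101 0
[ 0.3635 -0.2829  0.1964] (array([ -9.92, -48.8 , -28.38]), array([-28.8, -16.1,  85.6]))
[ 0.4103 -0.2973  0.1115]
```

View pics/w5z.png

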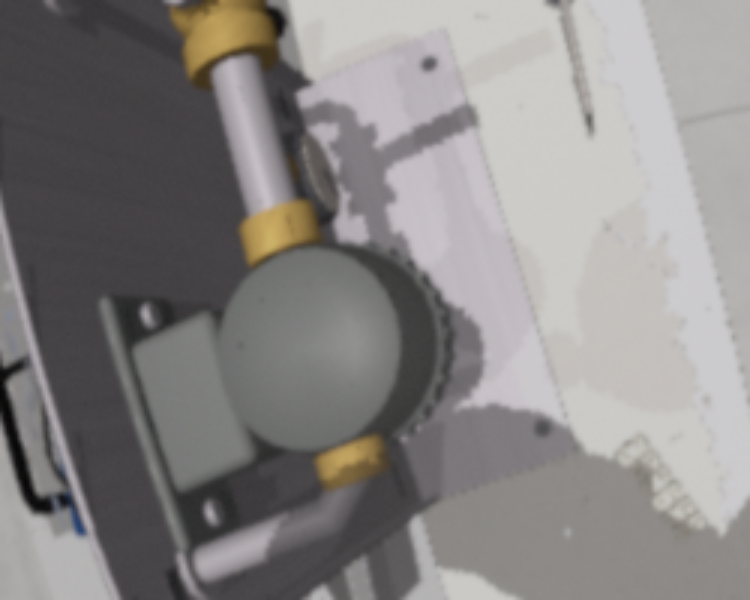

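The head's top circle is centred at crop (310,348), which is about (204.3,113.1) in the full picture. The foot plate's front edge runs from crop (445,30) to (575,455).

Run:
```python
from k import *
np.set_printoptions(precision=4,suppress=True)
T=np.load("T5.npy");f=lambda x,y,z:atz("wrist",101+x/3,y/3.077,z,T)
print("head",f(310,348,.297)); e=[f(x,y,.297) for x,y in((218,348),(402,348),(310,245),(310,452))];print(e,np.linalg.norm(e[0]-e[1]),np.linalg.norm(e[2]-e[3]))
a,b=f(445,30,.004),f(575,455,.004);d=b-a;print(a,b,np.linalg.norm(d),"yaw",np.degrees(np.arctan2(d[1],d[0]))-90)
m=(a+b)/2;print("plate front mid",m)
# expected plate in zoom from head/top est, top image check
print(proj("top",f(310,348,.297)))
```

```text
head [0.5375 0.1115 0.297 ]
[array([0.5653, 0.1019, 0.297 ]), array([0.5116, 0.1199, 0.297 ]), array([0.5297, 0.0839, 0.297 ]), array([0.5462, 0.139 , 0.297 ])] 0.056647862956854304 0.05748274615585472
[ 0.5144 -0.0819  0.004 ] [0.5048 0.1856 0.004 ] 0.26769129036708994 yaw 2.069520594151271
plate front mid [0.5096 0.0518 0.004 ]
[271.2688 172.676 ]
```

>>> arm_command([
  [-4, -1, 1, -2.7, -1.5, 8, -0.1],
  [-8, -3, 1, -5.4, -3, 16, -0.1],
  [-10, -7, 0, -8.1, -4.5, 24, -0.1],
  [-10, -12, -1, -10.8, -6, 32, -0.1],
  [-10, -17, -2, -13.5, -7.5, 40, -0.1],
  [-10, -22, -4, -16.2, -9, 48, -0.1],
  [-10, -27, -6, -18.9, -10.5, 56, -0.1],
  [-10, -32, -9, -21.6, -12, 64, -0.1],
  [-10, -37, -12, -24.3, -13.5, 72, -0.1],
  [-10, -42, -15, -27, -15, 80, -0.1],
])

```text
time: 8.7
position: [0.3633, -0.1634, 0.3607]
orientation: [-177.3, -26.9, -27.7]
force: [-0.5, 0.2, -0.1]
opening: 0.549
gripper_force: 0.0
```

Run:
```python
from k import *
np.set_printoptions(precision=4,suppress=True)
s=observe();print(s['position'],s['orientation'],s['qpos'],s['time'])
for b in(.154,.056):
    P,Rt=tcp((.4945,-.323),163,30,0,b);print(P,goal(P,Rt))
```

```text
[ 0.3633 -0.1634  0.3607] [-177.2785  -26.9198  -27.7296] [ 17.0412 -25.9372 -48.6801  22.5945 -47.8365  33.4668] 8.7
[ 0.3635 -0.2829  0.1964] (array([  0.01, -11.95, -16.44]), array([-3.4, -1.9,  9.4]))
[ 0.4103 -0.2973  0.1115] (array([  4.7 , -13.39, -24.92]), array([-3.4, -1.9,  9.4]))
```

>>> arm_command([
  [0, 0, 0, 0, 0, 0, -0.1],
  [0, 0, 0, 0, 0, 0, -0.1],
])

```text
time: 8.9
position: [0.3636, -0.1635, 0.3613]
orientation: [-177.2, -26.7, -28.4]
force: [-0.7, 0.6, 0.3]
opening: 0.548
gripper_force: 0.0
```

Run:
```python
from k import *
np.set_printoptions(precision=4,suppress=True)
s=observe();print(s['position'],s['orientation'],s['qpos'],s['time'])
for b in(.154,.056):
    P,Rt=tcp((.4945,-.323),163,30,0,b);print(P,goal(P,Rt))
```

```text
[ 0.3636 -0.1635  0.3613] [-177.2488  -26.7152  -28.3714] [ 17.106  -25.7846 -48.4809  22.5948 -48.2169  32.8403] 8.9
[ 0.3635 -0.2829  0.1964] (array([ -0.01, -11.94, -16.49]), array([-3.5, -2.1, 10.1]))
[ 0.4103 -0.2973  0.1115] (array([  4.68, -13.38, -24.98]), array([-3.5, -2.1, 10.1]))
```

>>> arm_command([
  [0, -4, -2, -1, -0.6, 3, -0.1],
  [0, -8, -5, -2, -1.2, 6, -0.1],
  [0, -11.9, -8, -3, -2, 9, -0.1],
  [0, -11.9, -12, -3.5, -2.1, 10.1, -0.1],
  [0, -11.9, -16.5, -3.5, -2.1, 10.1, -0.1],
  [0, -11.9, -16.5, -3.5, -2.1, 10.1, -0.1],
  [0, -11.9, -16.5, -3.5, -2.1, 10.1, -0.1],
  [0, -11.9, -16.5, -3.5, -2.1, 10.1, -0.1],
])

```text
time: 9.7
position: [0.3642, -0.2808, 0.1969]
orientation: [-179.9, -29.9, -16.6]
force: [-0.5, -0.4, 0.9]
opening: 0.553
gripper_force: 0.0
```

Run:
```python
from k import *
np.set_printoptions(precision=4,suppress=True)
T=tool();np.save("T6.npy",T);im=camera("wrist");cv2.imwrite("pics/w6.png",im)
s=observe();print(s['position'],s['orientation'],s['qpos'],s['time'])
P,Rt=tcp((.4945,-.323),163,30,0,.056);print(P,goal(P,Rt))
```

```text
[ 0.3642 -0.2809  0.1974] [-179.9216  -29.9961  -16.5835] [-12.5979  -4.9937 -58.2141  15.6698  -7.1002  70.9915] 9.75
[ 0.4103 -0.2973  0.1115] (array([ 4.61, -1.64, -8.59]), array([-0.1,  0. , -0.5]))
```

```bash
cat > kin.py <<'E'
from k import *
from scipy.optimize import least_squares
D=[([-56.258,20.595,.6336,-.02,-70.136,-16.507],[.19988,-.64435,.30292]),
([-13.9753,9.4272,-2.137,0,-78.4687,-.7554],[.48988,-.31956,.39864]),
([59.0912,13.9397,12.7114,-.02,-88.664,-73.85],[.47728,.42403,.47197]),
([17.0412,-25.9372,-48.6801,22.5945,-47.8365,33.4668],[.3633,-.1634,.3607]),
([-12.5979,-4.9937,-58.2141,15.6698,-7.1002,70.9915],[.3642,-.2809,.1974])]
def fk(q,p):
    a1,lat,h1,L1,L2,e,d=p
    r1=E('z',q[0]);r2=E('y',q[1]);r3=E('y',q[1]-q[2])
    r4=r3*E('x',SG*q[3]);r5=r4*E('y',-q[4])
    P=np.array([a1,lat,h1])+r2.apply([0,0,L1])+r3.apply([L2,0,e])+r5.apply([d,0,0])
    return r1.apply(P),(r1*r5).as_matrix()@M@E('z',-q[5]).as_matrix()
SG=1
def fit():
    return least_squares(lambda p:np.concatenate([fk(q,p)[0]-x for q,x in D]),[0,-.192,.1,.4,.4,0,.2])
E
python3 - <<'E'
import kin;from kin import *
np.set_printoptions(precision=4,suppress=True)
for s in(1,-1):
    kin.SG=s;r=fit();print(s,r.x,r.cost**.5)
    Rm=fk(D[4][0],r.x)[1];print(R.from_matrix(Rm).as_euler('xyz',degrees=True))
E
```

```text
1 [ 0.2416 -0.1987 -0.1825  0.3897  0.2444  0.1402 -0.1225] 0.06296010255156802
[-160.4829  -23.2408  -50.7014]
-1 [ 0.0659 -0.1882  0.2136  0.557   0.4028  0.0174  0.2891] 0.03691360657511766
[-179.9217  -29.996   -16.5835]
```

```bash
python3 - <<'E'
s=open('kin.py').read()
s=s.replace("a1,lat,h1,L1,L2,e,d=p","a1,lat,h1,L1,L2,e,d,wy,wz=p").replace("r5.apply([d,0,0])","r5.apply([d,wy,wz])").replace("0,.2])","0,.2,0,0])").replace("SG=1","SG=-1")
open('kin.py','w').write(s)
E
python3 - <<'E'
from kin import *
np.set_printoptions(precision=4,suppress=True)
r=fit();print(r.x,r.cost**.5,r.fun)
E
```

```text
[ 0.     -0.0001  0.1987  0.6016  0.4635  0.      0.3007 -0.1917  0.    ] 1.2212646642390497e-05 [ 0. -0.  0. -0.  0. -0. -0. -0. -0.  0. -0.  0. -0.  0. -0.]
```

The kinematic model fits exactly, so I can check reach for the grasp, entry and lock poses before gripping.

```bash
cat >> kin.py <<'E'
PR=fit().x
LO=np.array([-176,-82,-58.2,-173.8,-174.7,-.2]);LO=np.array([-176,-82,-58.2,-173.8,-174.7,-173.6]);HI=np.array([176,121.7,71.7,95.5,-.2,173.6])
def ik(P,Rt,q0):
    def f(q):
        p,r=fk(q,PR);return np.r_[(p-P)*10,R.from_matrix(Rt.T@r).as_rotvec()]
    return least_squares(f,np.clip(q0,LO+.1,HI-.1),bounds=(LO,HI))
E
python3 - <<'E'
from kin import *
np.set_printoptions(precision=1,suppress=True)
S=dict(g=((.4945,-.323),163,0),l=((.4945,-.323),163,.08),e0=((.5385,.108),138,.03),e=((.5385,.108),138,.08),f=((.5385,.108),183,.08),f0=((.5385,.108),183,.072))
import k
for L in(20,25,30,35):
  for n,(a,hd,z) in S.items():
    P,Rt=tcp(a,hd,L,z,.056)
    for q0 in([0,0,-50,0,-30,50],[30,10,-30,-60,-60,0],[30,10,-30,60,-60,30]):
      r=ik(P,Rt,q0)
      if r.cost<1e-6:break
    print(L,n,P.round(3),r.x,"err %.4f"%(2*r.cost)**.5)
E
```

```text
20 g [ 0.4 -0.3  0.1] [-13.1  11.6 -48.7   7.8  -9.8  78.7] err 0.0000
20 l [ 0.4 -0.3  0.2] [-12.9   3.6 -41.6   3.3 -24.9  83.1] err 0.0000
20 e0 [0.5 0.2 0.1] [ 48.5  11.8 -51.4  38.7 -33.2 -34.4] err 0.0000
20 e [0.5 0.2 0.2] [ 50.4   7.8 -46.2  31.2 -41.2 -27. ] err 0.0000
20 f [0.5 0.1 0.2] [ 40.8  -1.5 -57.2  34.4 -21.8  21.5] err 0.0000
20 f0 [0.5 0.1 0.2] [ 40.   -0.7 -58.2  36.3 -20.1  20.1] err 0.0033
25 g [ 0.4 -0.3  0.1] [-13.9  11.1 -52.9   9.7  -1.3  77.5] err 0.0193
25 l [ 0.4 -0.3  0.2] [-12.7   2.  -46.6   6.4 -16.5  80. ] err 0.0000
25 e0 [0.5 0.2 0.1] [ 48.8  12.  -55.4  50.  -33.5 -45.7] err 0.0000
25 e [0.5 0.2 0.2] [ 51.9   7.8 -50.3  39.9 -41.1 -36.6] err 0.0000
25 f [0.5 0.1 0.2] [ 40.5  -2.1 -58.2  35.1 -20.4  21. ] err 0.0827
25 f0 [0.5 0.1 0.2] [ 40.2  -1.2 -58.2  34.4 -19.6  21.8] err 0.0954
30 g [ 0.4 -0.3  0.1] [-14.1  11.1 -48.6 -10.6  -0.2  98.1] err 0.0260
30 l [ 0.4 -0.3  0.2] [-14.2   0.7 -55.4  19.8  -4.2  67.7] err 0.0000
30 e0 [0.5 0.2 0.1] [ 49.   12.6 -58.2  59.4 -35.4 -55.3] err 0.0028
30 e [0.5 0.2 0.2] [ 53.    8.3 -53.7  48.2 -41.9 -45.6] err 0.0000
30 f [0.5 0.1 0.2] [ 40.6  -2.5 -58.2  33.  -19.6  23.2] err 0.1749
30 f0 [0.5 0.1 0.2] [ 40.3  -1.6 -58.2  32.1 -18.7  24.2] err 0.1873
35 g [ 0.4 -0.3  0.1] [-16.9  10.9 -43.9 -30.4  -0.2 120.3] err 0.0028
35 l [ 0.4 -0.3  0.2] [-13.9   0.6 -54.5   8.4  -0.2  79. ] err 0.0308
35 e0 [0.5 0.2 0.1] [ 51.4  14.5 -58.2  60.6 -39.7 -59.3] err 0.0423
35 e [0.5 0.2 0.2] [ 53.9   9.2 -56.4  55.6 -43.8 -53.7] err 0.0000
35 f [0.4 0.1 0.2] [ 40.4  -3.  -58.2  30.1 -18.1  26.6] err 0.2665
35 f0 [0.4 0.1 0.2] [ 40.   -2.  -58.2  28.7 -16.8  28.2] err 0.2782
```

```bash
cat > s.py <<'E'
from kin import *
np.set_printoptions(precision=1,suppress=True)
rng=np.random.default_rng(0)
S=dict(g=((.4945,-.323),163,0),e0=((.5385,.108),138,.03),e=((.5385,.108),138,.08),f=((.5385,.108),183,.08))
F=np.diag([-1,-1,1.])
for L in(25,32):
  for n,(a,hd,z) in S.items():
    P,Rt=tcp(a,hd,L,z,.056)
    for fl in(1,0):
      got=[]
      for _ in range(60):
        r=ik(P,Rt if fl else Rt@F,rng.uniform(LO,HI))
        if r.cost<1e-7 and not any(np.abs(r.x-g).max()<2 for g in got): got.append(r.x)
      for g in got: print(L,n,fl,g)
E
timeout 500 python3 s.py
```

```text
25 e0 1 [ 48.8  12.  -55.4  50.  -33.5 -45.7]
25 e0 0 [ 48.8  12.  -55.4  50.  -33.5 134.3]
25 e 1 [ 51.9   7.8 -50.3  39.9 -41.1 -36.6]
25 e 0 [ 51.9   7.8 -50.3  39.9 -41.1 143.4]
32 e 1 [ 53.4   8.6 -54.8  51.3 -42.6 -48.9]
32 e 0 [ 53.4   8.6 -54.8  51.3 -42.6 131.1]
```

```bash
cat > s2.py <<'E'
from kin import *
np.set_printoptions(precision=1,suppress=True)
def tcp2(a,hd,L,z,rg,b):
    u=np.array([np.cos(np.radians(hd)),np.sin(np.radians(hd)),0]);Rt=orient(hd,L,1)
    return np.array([*a,z+.063-(rg-.06)*.364])+rg*u-Rt[:,2]*b,Rt
if __name__=="__main__":
  A,B=(.4945,-.323),(.5385,.108)
  for L in(18,20,22,24):
   for rg in(.055,.06,.066):
    o=[]
    for a,hd,z in((A,163,0),(A,163,.05),(B,138,.03),(B,138,.08),(B,160,.08),(B,170,.08),(B,176,.08),(B,182.5,.08),(B,182.5,.07)):
      P,Rt=tcp2(a,hd,L,z,rg,.050);r=min((ik(P,Rt,q0) for q0 in([0,0,-50,0,-30,50],[45,5,-50,35,-35,-20])),key=lambda r:r.cost)
      o.append("%.3f(%.0f,%.0f)"%((2*r.cost)**.5,r.x[2],r.x[4]))
    print(L,rg,*o)
E
python3 s2.py
```

```text
18 0.055 0.000(-46,-14) 0.000(-42,-22) 0.000(-50,-33) 0.000(-45,-41) 0.000(-52,-32) 0.000(-53,-28) 0.000(-54,-26) 0.000(-54,-24) 0.000(-55,-22)
18 0.06 0.000(-46,-13) 0.000(-42,-22) 0.000(-50,-32) 0.000(-45,-41) 0.000(-52,-31) 0.000(-54,-28) 0.000(-55,-26) 0.000(-54,-24) 0.000(-56,-22)
18 0.066 0.000(-47,-12) 0.000(-43,-21) 0.000(-50,-32) 0.000(-45,-41) 0.000(-53,-31) 0.000(-55,-27) 0.000(-56,-25) 0.000(-55,-24) 0.000(-57,-21)
20 0.055 0.000(-48,-9) 0.000(-44,-19) 0.000(-52,-32) 0.000(-46,-40) 0.000(-54,-30) 0.000(-57,-25) 0.000(-57,-23) 0.000(-57,-21) 0.005(-58,-19)
20 0.06 0.000(-49,-9) 0.000(-44,-19) 0.000(-52,-32) 0.000(-47,-40) 0.000(-55,-30) 0.000(-57,-25) 0.000(-58,-23) 0.000(-58,-20) 0.014(-58,-19)
20 0.066 0.000(-50,-8) 0.000(-45,-18) 0.000(-52,-32) 0.000(-47,-40) 0.000(-56,-30) 0.000(-58,-25) 0.008(-58,-23) 0.008(-58,-21) 0.024(-58,-20)
22 0.055 0.002(-54,-2) 0.000(-46,-16) 0.000(-53,-32) 0.000(-48,-40) 0.000(-57,-28) 0.017(-58,-24) 0.026(-58,-22) 0.026(-58,-20) 0.042(-58,-19)
22 0.06 0.005(-54,-2) 0.000(-46,-15) 0.000(-54,-32) 0.000(-48,-40) 0.000(-58,-28) 0.026(-58,-25) 0.035(-58,-23) 0.034(-58,-20) 0.050(-58,-19)
22 0.066 0.007(-54,-2) 0.000(-47,-15) 0.000(-54,-32) 0.000(-49,-40) 0.001(-58,-28) 0.036(-58,-25) 0.045(-58,-23) 0.044(-58,-21) 0.060(-58,-20)
24 0.055 0.015(-52,-2) 0.000(-48,-12) 0.000(-55,-32) 0.000(-50,-40) 0.018(-58,-28) 0.054(-58,-25) 0.063(-58,-22) 0.063(-58,-19) 0.079(-58,-19)
24 0.06 0.017(-53,-2) 0.000(-49,-11) 0.000(-55,-32) 0.000(-50,-40) 0.025(-58,-29) 0.062(-58,-25) 0.072(-58,-23) 0.071(-58,-20) 0.087(-58,-19)
24 0.066 0.018(-53,-1) 0.000(-50,-10) 0.000(-55,-32) 0.000(-50,-40) 0.034(-58,-29) 0.072(-58,-26) 0.082(-58,-23) 0.081(-58,-20) 0.097(-58,-19)
```

Leans of 25° and more put the lock pose out of reach. A lean of 19°, gripping 64 mm out, can do the whole sequence and leaves about 17 mm to the head, so I'll use that.

Run:
```python
from s2 import *
np.set_printoptions(precision=4,suppress=True)
for b in(.14,.05):
    P,Rt=tcp2((.4945,-.323),163,19,0,.064,b);print(P,goal(P,Rt),ik(P,Rt,observe()['qpos']).x.round(1))
```

```text
[ 0.3897 -0.291   0.1939] (array([ 2.55, -1.01, -0.35]), array([ 3.1, 10.5, -0.4])) [-12.6   1.2 -44.2   3.3 -25.7  82.9]
[ 0.4177 -0.2995  0.1088] (array([ 5.35, -1.86, -8.86]), array([ 3.1, 10.5, -0.4])) [-18.   11.7 -58.2  36.8  -0.7  54.2]
```

>>> arm_command([
  [1.3, -0.5, 0, 1.6, 5, -0.2, -0.1],
  [2.55, -1, -0.35, 3.1, 10.5, -0.4, -0.1],
  [2.55, -1, -0.35, 3.1, 10.5, -0.4, -0.1],
  [3.2, -1.2, -2.4, 3.1, 10.5, -0.4, -0.1],
  [3.9, -1.4, -4.5, 3.1, 10.5, -0.4, -0.1],
  [4.6, -1.6, -6.5, 3.1, 10.5, -0.4, -0.1],
  [5.35, -1.85, -8.85, 3.1, 10.5, -0.4, -0.1],
  [5.35, -1.85, -8.85, 3.1, 10.5, -0.4, -0.1],
  [5.35, -1.85, -8.85, 3.1, 10.5, -0.4, -0.1],
])

```text
time: 10.65
position: [0.4171, -0.3, 0.1091]
orientation: [180.0, -19.0, -17.0]
force: [-0.0, 0.8, -0.6]
opening: 0.548
gripper_force: 0.0
```

Run:
```python
from s2 import *
np.set_printoptions(precision=4,suppress=True)
s=observe();print(s['position'],s['orientation'],s['qpos'],s['time'],s['force'])
P,Rt=tcp2((.4945,-.323),163,19,0,.064,.05);print(P,goal(P,Rt))
T=tool();np.save("T7.npy",T);cv2.imwrite("pics/w7.png",camera("wrist"));cv2.imwrite("pics/s7.png",camera("side"))
```

```text
[ 0.4171 -0.3     0.1091] [179.9815 -19.0404 -17.0142] [-13.1765  12.4277 -48.3421   7.1127 -10.3083  79.3726] 10.65 [-0.0187  0.8494 -0.5502]
[ 0.4177 -0.2995  0.1088] (array([ 0.07,  0.04, -0.03]), array([0., 0., 0.]))
```

>>> arm_command([
  [0, 0, 0, 0, 0, 0, 0.2],
  [0, 0, 0, 0, 0, 0, 0.4],
  [0, 0, 0, 0, 0, 0, 0.6],
  [0, 0, 0, 0, 0, 0, 0.8],
  [0, 0, 0, 0, 0, 0, 0.9],
  [0, 0, 0, 0, 0, 0, 0.9],
  [0, 0, 0, 0, 0, 0, 0.9],
])

```text
time: 11.45
position: [0.4177, -0.3006, 0.1091]
orientation: [180.0, -19.1, -17.1]
force: [-3.0, 2.8, 7.1]
opening: 0.155
gripper_force: 60.7
```

>>> arm_command([
  [0, 0, 0.5, 0, 0, 0, 0.9],
  [0, 0, 1.5, 0, 0, 0, 0.9],
  [0, 0, 3, 0, 0, 0, 0.9],
  [0, 0, 4, 0, 0, 0, 0.9],
  [0, 0, 4, 0, 0, 0, 0.9],
  [0, 0, 4, 0, 0, 0, 0.9],
])

```text
time: 12.05
position: [0.417, -0.3004, 0.1481]
orientation: [-180.0, -19.0, -17.1]
force: [-0.9, -0.2, -3.7]
opening: 0.155
gripper_force: 59.0
```

Run:
```python
from s2 import *
np.set_printoptions(precision=4,suppress=True)
print(observe()['qpos'])
q=observe()['qpos']
for a,hd,z in(((.485,-.1),150,.03),((.485,.108),137.5,.03),((.5385,.108),137.5,.026)):
    P,Rt=tcp2(a,hd,19,z,.064,.05);r=ik(P,Rt,q);q=r.x;print(P,goal(P,Rt),q.round(0),r.cost)
```

```text
[-13.0963   8.2392 -44.764    4.1988 -18.0541  82.232 ]
[ 0.4155 -0.0599  0.1388] (array([-0.15, 24.05, -0.93]), array([  0. ,   0. , -12.9])) [ 24.   2. -58.  24. -24.  15.] 0.008018157682187282
[0.4258 0.1622 0.1388] (array([ 0.88, 46.26, -0.93]), array([  0. ,   0. , -25.4])) [ 54.   9. -56.  36. -33. -39.] 1.3828463674394128e-20
[0.4793 0.1622 0.1348] (array([ 6.23, 46.26, -1.33]), array([  0. ,   0. , -25.4])) [ 48.  13. -51.  38. -32. -34.] 6.898937415571802e-19
```

Run:
```python
from s2 import *
np.set_printoptions(precision=4,suppress=True)
for x in(.495,.51,.525):
  for hd in(163,150,137.5):
    o=[]
    for y in(-.25,-.2,-.15,-.1,-.05,0,.05,.1):
      P,Rt=tcp2((x,y),hd,19,.02,.064,.05);r=min((ik(P,Rt,q0) for q0 in([0,5,-45,5,-20,60],[45,5,-50,35,-35,-20])),key=lambda r:r.cost);o.append("%.3f(%.0f)"%((2*r.cost)**.5,r.x[2]))
    print(x,hd,*o)
```

```text
0.495 163 0.010(-58) 0.049(-58) 0.085(-58) 0.116(-58) 0.135(-58) 0.141(-58) 0.133(-58) 0.111(-58)
0.495 150 0.060(-58) 0.090(-58) 0.114(-58) 0.129(-58) 0.131(-58) 0.119(-58) 0.094(-58) 0.058(-58)
0.495 137.5 0.074(-58) 0.093(-58) 0.103(-58) 0.103(-58) 0.090(-58) 0.065(-58) 0.029(-58) 0.000(-57)
0.51 163 0.005(-58) 0.040(-58) 0.073(-58) 0.100(-58) 0.118(-58) 0.123(-58) 0.115(-58) 0.094(-58)
0.51 150 0.050(-58) 0.077(-58) 0.098(-58) 0.111(-58) 0.112(-58) 0.100(-58) 0.076(-58) 0.040(-58)
0.51 137.5 0.060(-58) 0.076(-58) 0.085(-58) 0.083(-58) 0.070(-58) 0.046(-58) 0.010(-58) 0.000(-55)
0.525 163 0.000(-58) 0.031(-58) 0.061(-58) 0.086(-58) 0.102(-58) 0.106(-58) 0.097(-58) 0.077(-58)
0.525 150 0.040(-58) 0.064(-58) 0.083(-58) 0.094(-58) 0.093(-58) 0.081(-58) 0.058(-58) 0.023(-58)
0.525 137.5 0.045(-58) 0.059(-58) 0.066(-58) 0.064(-58) 0.050(-58) 0.026(-58) 0.000(-58) 0.000(-54)
```

```bash
cat > s3.py <<'E'
from s2 import *
np.set_printoptions(precision=4,suppress=True)
for x,z in((.50,.02),(.50,.06),(.52,.35),(.56,.35)):
  for hd in(163,140,120,105,90):
    o=[];q0=[-13,8,-45,4,-18,82]
    for y in(-.3,-.2,-.1,0,.1):
      P,Rt=tcp2((x,y),hd,19,z,.064,.05);r=min((ik(P,Rt,q) for q in(q0,[45,5,-50,35,-35,-20],[0,5,-20,30,-60,60])),key=lambda r:r.cost);q0=r.x
      o.append("%.3f%s"%((2*r.cost)**.5,r.x.round().astype(int)))
    print(x,z,hd,*o)
E
python3 s3.py
```

```text
0.5 0.02 163 0.000[-10   9 -50  11 -12  72] 0.046[  3   5 -58  23 -11  49] 0.110[ 19   3 -58  20 -17  36] 0.135[ 34   4 -58  23 -22  17] 0.105[ 48   6 -58  32 -25  -4]
0.5 0.02 140 0.045[ -9   9 -58  44 -12  16] 0.090[  9   7 -58  34 -19   9] 0.104[ 25   6 -58  32 -25  -4] 0.071[ 39   7 -58  35 -28 -21] 0.000[ 50  10 -58  42 -29 -38]
0.5 0.02 120 0.014[ -5  11 -58  56 -18 -18] 0.031[ 12   9 -58  45 -24 -24] 0.010[ 27   9 -58  42 -29 -35] 0.000[ 41  11 -54  35 -34 -43] 0.000[ 52  15 -47  29 -39 -46]
0.5 0.02 105 0.000[  1  14 -53  46 -26 -28] 0.000[ 15  12 -54  40 -30 -36] 0.000[ 30  13 -51  33 -35 -43] 0.000[ 41  15 -46  27 -40 -49] 0.000[ 51  19 -39  22 -45 -53]
0.5 0.02 90 0.000[  4  17 -45  36 -34 -35] 0.000[ 17  16 -46  31 -38 -43] 0.000[ 29  17 -43  25 -42 -50] 0.000[ 39  19 -39  20 -47 -55] 0.000[ 48  22 -32  16 -52 -60]
0.5 0.06 163 0.000[ -9   5 -46   7 -20  76] 0.000[  4   0 -58  25 -16  45] 0.057[ 21  -2 -58  24 -22  31] 0.076[ 36  -2 -58  27 -27  13] 0.042[ 49   1 -58  34 -29  -6]
0.5 0.06 140 0.000[ -6   5 -56  39 -17  19] 0.028[ 10   2 -58  36 -23   7] 0.041[ 27   1 -58 
[... 1565 characters left out ...]
[ 47  -8 -22  18 -69  20]
0.56 0.35 140 0.000[  0  -4 -16  14 -63  45] 0.000[ 14  -7 -20  17 -66  31] 0.000[ 27  -8 -22  19 -70  17] 0.000[ 39  -6 -21  20 -73   5] 0.000[ 49  -2 -17  20 -76  -4]
0.56 0.35 120 0.000[  4  -1 -15  18 -68  20] 0.000[ 17  -3 -17  20 -72   7] 0.000[ 29  -3 -17  20 -76  -4] 0.000[ 40   0 -15  19 -79 -14] 0.000[ 48   4 -10  18 -82 -22]
0.56 0.35 105 0.000[  6   3 -12  20 -73   4] 0.000[ 17   2 -13  20 -77  -7] 0.000[ 28   2 -12  19 -81 -17] 0.000[ 38   4  -9  18 -84 -26] 0.000[ 46   8  -4  16 -87 -34]
0.56 0.35 90 0.000[  6   8  -7  19 -79 -10] 0.000[ 17   6  -8  18 -82 -20] 0.000[ 27   7  -7  17 -86 -30] 0.000[ 36   9  -3  15 -89 -38] 0.000[ 44  13   2  14 -93 -45]
```

Run:
```python
from s2 import *
np.set_printoptions(precision=2,suppress=True)
q=observe()['qpos']
A=(.4945,-.323)
for a,hd,z in((A,163,.09),(A,154.5,.09),(A,146,.09),(A,137.5,.09),(A,129,.09),(A,120.5,.09),(A,112,.09),(A,105,.09),((.5,-.2),105,.06),((.5,-.1),105,.025),((.5,.1),105,.025),((.5385,.108),137.5,.025)):
    P,Rt=tcp2(a,hd,19,z,.064,.05);r=ik(P,Rt,q);q=r.x;print(*goal(P,Rt),q.round(0),"%.3f"%r.cost)
```

```text
[0.07 0.09 5.07] [0.  0.  0.1] [-13.   4. -41.   3. -27.  84.] 0.000
[0.5  1.2  5.07] [ 0.   0.  -8.4] [-10.   3. -45.  13. -24.  63.] 0.000
[1.09 2.23 5.07] [  0.    0.  -16.9] [ -7.   2. -49.  22. -23.  44.] 0.000
[1.83 3.16 5.07] [  0.    0.  -25.4] [ -5.   3. -51.  29. -24.  28.] 0.000
[2.7  3.98 5.07] [  0.    0.  -33.9] [ -3.   4. -51.  33. -26.  14.] 0.000
[3.68 4.66 5.07] [  0.    0.  -42.4] [ -1.   5. -50.  34. -30.   3.] 0.000
[4.74 5.18 5.07] [  0.    0.  -50.9] [  0.   7. -47.  33. -33.  -6.] 0.000
[5.67 5.5  5.07] [  0.    0.  -57.9] [  1.   8. -45.  32. -36. -13.] 0.000
[ 6.22 17.8   2.07] [  0.    0.  -57.9] [ 17.   9. -49.  33. -37. -29.] 0.000
[ 6.22 27.8  -1.43] [  0.    0.  -57.9] [ 30.  12. -51.  32. -36. -43.] 0.000
[ 6.22 47.8  -1.43] [  0.    0.  -57.9] [ 51.  18. -39.  22. -46. -52.] 0.000
[ 6.23 46.26 -1.43] [  0.    0.  -25.4] [ 48.  13. -52.  38. -32. -35.] 0.000
```

>>> arm_command([
  [0, 0, 2, 0, 0, 0, 0.9],
  [0, 0, 4, 0, 0, 0, 0.9],
  [0.1, 0.3, 5, 0, 0, -2, 0.9],
  [0.28, 0.65, 5.07, 0, 0, -4.2, 0.9],
  [0.5, 1.2, 5.07, 0, 0, -8.4, 0.9],
  [0.8, 1.72, 5.07, 0, 0, -12.7, 0.9],
  [1.09, 2.23, 5.07, 0, 0, -16.9, 0.9],
  [1.45, 2.7, 5.07, 0, 0, -21.2, 0.9],
  [1.83, 3.16, 5.07, 0, 0, -25.4, 0.9],
  [1.83, 3.16, 5.07, 0, 0, -25.4, 0.9],
])

```text
time: 13.05
position: [0.4355, -0.2684, 0.198]
orientation: [179.9, -19.0, -42.4]
force: [0.2, 0.7, -2.7]
opening: 0.152
gripper_force: 59.0
```

>>> arm_command([
  [0.43, 0.41, 0, 0, 0, -4.2, 0.9],
  [0.87, 0.82, 0, 0, 0, -8.5, 0.9],
  [1.35, 1.17, 0, 0, 0, -12.7, 0.9],
  [1.85, 1.5, 0, 0, 0, -17, 0.9],
  [2.37, 1.77, 0, 0, 0, -21.2, 0.9],
  [2.91, 2.02, 0, 0, 0, -25.5, 0.9],
  [3.37, 2.18, 0, 0, 0, -29, 0.9],
  [3.84, 2.34, 0, 0, 0, -32.5, 0.9],
  [3.84, 2.34, 0, 0, 0, -32.5, 0.9],
  [3.84, 2.34, 0, 0, 0, -32.5, 0.9],
])

```text
time: 14.05
position: [0.4739, -0.2455, 0.1985]
orientation: [179.9, -19.0, -74.8]
force: [1.4, 0.8, -2.5]
opening: 0.16
gripper_force: 58.9
```

Run:
```python
from s2 import *
np.set_printoptions(precision=2,suppress=True)
s=observe();print(s['position'],s['orientation'],s['force'],s['opening'],s['qpos'],s['time'])
for a,hd,z in(((.4945,-.323),105,.09),((.5,-.1),105,.025),((.5,.1),105,.025),((.5385,.108),137.5,.025)):
    P,Rt=tcp2(a,hd,19,z,.064,.05);print(P,*goal(P,Rt))
```

```text
[ 0.47 -0.25  0.2 ] [179.92 -19.   -74.78] [ 1.36  0.83 -2.53] 0.15954497293785683 [  1.45   8.24 -45.19  32.23 -36.41 -12.4 ] 14.05
[ 0.47 -0.25  0.2 ] [-0.01  0.01  0.03] [ 0.  -0.1 -0.2]
[ 0.48 -0.02  0.13] [ 0.54 22.31 -6.47] [ 0.  -0.1 -0.2]
[0.48 0.18 0.13] [ 0.54 42.31 -6.47] [ 0.  -0.1 -0.2]
[0.48 0.16 0.13] [ 0.55 40.78 -6.47] [ 0.  -0.1 32.3]
```

Run:
```python
from s2 import *
np.set_printoptions(precision=2,suppress=True)
q=observe()['qpos']
for a,hd,z in(((.4945,-.323),105,.36),((.4945,-.1),105,.36),((.46,.12),105,.36),((.46,.12),105,.2),((.46,.12),105,.025),((.50,.115),105,.025),((.5385,.108),121,.025),((.5385,.108),137.5,.025)):
    P,Rt=tcp2(a,hd,19,z,.064,.05);r=ik(P,Rt,q);q=r.x;print(a,z,*goal(P,Rt),q.round(0),"%.3f"%r.cost)
```

```text
(0.4945, -0.323) 0.36 [-0.01  0.01 27.03] [ 0.  -0.1 -0.2] [  4.  -3. -16.  19. -74.   6.] 0.000
(0.4945, -0.1) 0.36 [-0.01 22.31 27.03] [ 0.  -0.1 -0.2] [ 33.  -5. -18.  18. -83. -21.] 0.000
(0.46, 0.12) 0.36 [-3.46 44.31 27.03] [ 0.  -0.1 -0.2] [ 57.   1. -11.  14. -91. -43.] 0.000
(0.46, 0.12) 0.2 [-3.46 44.31 11.03] [ 0.  -0.1 -0.2] [ 57.   5. -27.  15. -71. -48.] 0.000
(0.46, 0.12) 0.025 [-3.46 44.31 -6.47] [ 0.  -0.1 -0.2] [ 56.  17. -41.  20. -47. -56.] 0.000
(0.5, 0.115) 0.025 [ 0.54 43.81 -6.47] [ 0.  -0.1 -0.2] [ 52.  19. -38.  21. -47. -53.] 0.000
(0.5385, 0.108) 0.025 [ 2.33 42.23 -6.47] [ 0.  -0.1 15.8] [ 49.  17. -43.  29. -40. -42.] 0.000
(0.5385, 0.108) 0.025 [ 0.55 40.78 -6.47] [ 0.  -0.1 32.3] [ 48.  13. -52.  38. -32. -35.] 0.000
```

>>> arm_command([
  [0, 0, 3, 0, 0, 0, 0.9],
  [0, 0, 7, 0, 0, 0, 0.9],
  [0, 0, 11, 0, 0, 0, 0.9],
  [0, 0, 15, 0, 0, 0, 0.9],
  [0, 0, 19, 0, 0, 0, 0.9],
  [0, 2, 23, 0, 0, 0, 0.9],
  [0, 5, 26, 0, 0, 0, 0.9],
  [0, 9, 27, 0, 0, 0, 0.9],
  [0, 13, 27, 0, 0, 0, 0.9],
  [0, 17, 27, 0, 0, 0, 0.9],
])

```text
time: 15.05
position: [0.4732, -0.0746, 0.4691]
orientation: [-180.0, -19.0, -74.9]
force: [0.4, 0.5, -3.8]
opening: 0.154
gripper_force: 59.4
```

>>> arm_command([
  [0, 4, 0, 0, 0, 0, 0.9],
  [0, 8, 0, 0, 0, 0, 0.9],
  [-0.5, 12, 0, 0, 0, 0, 0.9],
  [-1.5, 16, 0, 0, 0, 0, 0.9],
  [-2.5, 20, 0, 0, 0, 0, 0.9],
  [-3.5, 24, 0, 0, 0, 0, 0.9],
  [-3.5, 27.3, 0, 0, 0, 0, 0.9],
  [-3.5, 27.3, -3, 0, 0, 0, 0.9],
  [-3.5, 27.3, -7, 0, 0, 0, 0.9],
  [-3.5, 27.3, -11, 0, 0, 0, 0.9],
])

```text
time: 16.05
position: [0.4387, 0.1974, 0.3575]
orientation: [180.0, -18.9, -74.8]
force: [0.6, 0.3, -3.6]
opening: 0.159
gripper_force: 59.4
```

>>> arm_command([
  [0, 0, -4, 0, 0, 0, 0.9],
  [0, 0, -8, 0, 0, 0, 0.9],
  [0, 0, -12, 0, 0, 0, 0.9],
  [0, 0, -16, 0, 0, 0, 0.9],
  [0, 0, -19.5, 0, 0, 0, 0.9],
  [0, 0, -22.5, 0, 0, 0, 0.9],
  [0, 0, -22.5, 0, 0, 0, 0.9],
  [0, 0, -22.5, 0, 0, 0, 0.9],
])

```text
time: 16.85
position: [0.4393, 0.1972, 0.1345]
orientation: [179.9, -19.1, -74.9]
force: [-0.2, -0.5, -2.6]
opening: 0.155
gripper_force: 59.4
```

Run:
```python
from s2 import *
np.set_printoptions(precision=3,suppress=True)
s=observe();print(s['position'],s['orientation'],s['force'],s['opening'],s['qpos'],s['time'])
for a,hd,z in(((.46,.12),105,.025),((.50,.115),105,.025),((.5385,.108),110,.025),((.5385,.108),121,.025),((.5385,.108),129,.025),((.5385,.108),137.5,.025)):
    P,Rt=tcp2(a,hd,19,z,.064,.05);print(P,*goal(P,Rt))
```

```text
[0.439 0.197 0.135] [179.93  -19.091 -74.876] [-0.202 -0.507 -2.624] 0.15521990350295187 [ 56.09   16.485 -41.146  19.692 -46.932 -56.323] 16.85
[0.439 0.198 0.134] [-0.01  0.04 -0.07] [ 0.1 -0.  -0.1]
[0.479 0.193 0.134] [ 3.99 -0.46 -0.07] [ 0.1 -0.  -0.1]
[0.511 0.183 0.134] [ 7.17 -1.37 -0.07] [ 0.1 -0.   4.9]
[0.497 0.177 0.134] [ 5.78 -2.04 -0.07] [ 0.1 -0.  15.9]
[0.488 0.17  0.134] [ 4.86 -2.68 -0.07] [ 0.1 -0.  23.9]
[0.479 0.162 0.134] [ 4.   -3.49 -0.07] [ 0.1 -0.  32.4]
```

Run:
```python
from s2 import *
np.set_printoptions(precision=1,suppress=True)
T=tool();np.save("T8.npy",T)
im={n:camera(n) for n in("top","side","wrist")}
for n in im: cv2.imwrite(f"pics/{n}8.png",im[n])
def crop(n,P,w,h):
    u,v=proj(n,P,T);x=int(np.clip(u-w/2,0,640-w));y=int(np.clip(v-h/2,0,400-h));print(n,x,y,"f",400/w,"pred",proj(n,P,T))
    return cv2.resize(im[n][y:y+h,x:x+w],(400,300),interpolation=cv2.INTER_CUBIC)
a=crop("top",[.49,.115,.25],80,60);b=crop("side",[.50,.115,.18],120,90);c=crop("wrist",[.46,.12,.219],120,90)
d=crop("wrist",[.46,.12,.219],400,300)
cv2.imwrite("pics/c8.png",np.vstack([np.hstack([a,b]),np.hstack([c,d])]))
for n in("top","side","wrist"):print(n,proj(n,[.46,.12,.219],T),proj(n,[.5385,.108,.297],T),proj(n,[.5385,.108,.239],T))
```

```text
top 231 165 f 5.0 pred [271.4 195.7]
side 252 183 f 3.3333333333333335 pred [312.9 228.2]
wrist 269 0 f 3.3333333333333335 pred [ 329.6 -250.2]
wrist 129 0 f 1.0 pred [ 329.6 -250.2]
top [270.4 209.4] [272.8 172.2] [274.8 175.9]
side [326.8 218.8] [299.7 193.9] [299.8 210.5]
wrist [ 329.6 -250.2] [-143.2 -290. ] [ -52.6 -175.4]
```

View pics/c8.png

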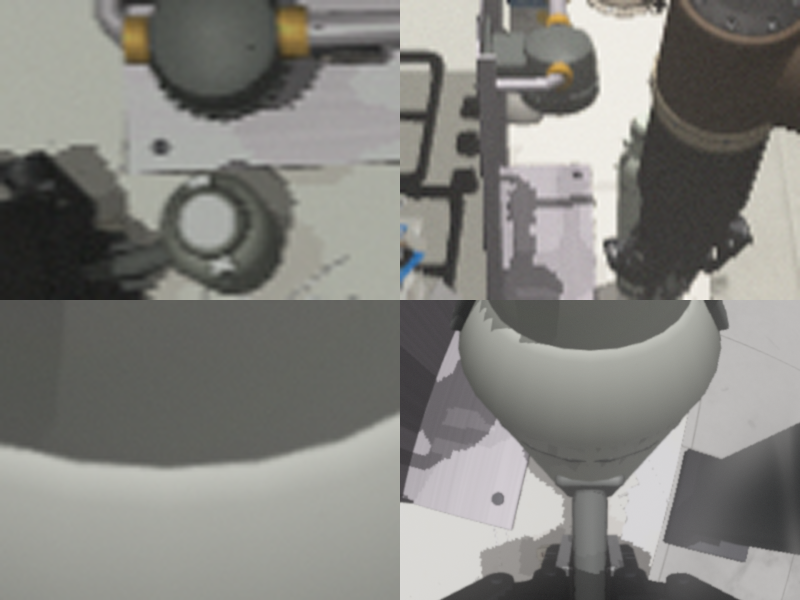

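Run:
```python
from s2 import *
np.set_printoptions(precision=3,suppress=True)
X=(.5385,.112)
for a,hd,z in(((.50,.115),105,.025),(X,110,.025),(X,121,.025),(X,129,.025),(X,137.7,.025),(X,137.7,.055)):
    P,Rt=tcp2(a,hd,19,z,.064,.05);print(P,*goal(P,Rt))
```

```text
[0.479 0.193 0.134] [ 3.94 -0.57 -0.2 ] [-0.1  0.1 -0.1]
[0.511 0.187 0.134] [ 7.12 -1.08 -0.2 ] [-0.1  0.1  4.9]
[0.497 0.181 0.134] [ 5.73 -1.74 -0.2 ] [-0.1  0.1 15.9]
[0.488 0.174 0.134] [ 4.81 -2.39 -0.2 ] [-0.1  0.1 23.9]
[0.479 0.166 0.134] [ 3.93 -3.22 -0.2 ] [-0.1  0.1 32.6]
[0.479 0.166 0.164] [ 3.93 -3.22  2.8 ] [-0.1  0.1 32.6]
```

>>> arm_command([
  [3.9, -0.5, 0, 0, 0, 0, 0.9],
  [7.1, -1.1, 0, 0, 0, 4.9, 0.9],
  [6.5, -1.4, 0, 0, 0, 10, 0.9],
  [5.75, -1.75, 0, 0, 0, 15.9, 0.9],
  [5.3, -2.05, 0, 0, 0, 20, 0.9],
  [4.85, -2.4, 0, 0, 0, 23.9, 0.9],
  [4.4, -2.8, 0, 0, 0, 28.3, 0.9],
  [3.95, -3.2, 0, 0, 0, 32.6, 0.9],
  [3.95, -3.2, 0, 0, 0, 32.6, 0.9],
  [3.95, -3.2, 0, 0, 0, 32.6, 0.9],
])

```text
time: 18.0
position: [0.4793, 0.1658, 0.1355]
orientation: [-179.9, -19.1, -42.5]
force: [0.9, 0.1, -2.5]
opening: 0.157
gripper_force: 59.5
```

>>> arm_command([
  [0, 0, 0.8, 0, 0, 0, 0.9],
  [0, 0, 1.6, 0, 0, 0, 0.9],
  [0, 0, 2.2, 0, 0, 0, 0.9],
  [0, 0, 2.6, 0, 0, 0, 0.9],
  [0, 0, 2.6, 0, 0, 0, 0.9],
  [0, 0, 2.6, 0, 0, 0, 0.9],
])

```text
time: 18.6
position: [0.4787, 0.1655, 0.1602]
orientation: [180.0, -19.1, -42.4]
force: [0.1, -0.2, -2.1]
opening: 0.157
gripper_force: 59.5
```

Run:
```python
from s2 import *
np.set_printoptions(precision=4,suppress=True)
s=observe();print(s['position'],s['orientation'],s['force'],s['torque'],s['opening'],s['time'])
P,Rt=tcp2((.5385,.112),137.7,19,.05,.064,.05);print(P,*goal(P,Rt))
```

```text
[0.4787 0.1655 0.1602] [179.9961 -19.0666 -42.3696] [ 0.1358 -0.1796 -2.091 ] [1.0846 1.1808 0.0053] 0.1571839430787566 18.6
[0.4791 0.166  0.1588] [ 0.05  0.05 -0.13] [0.  0.  0.1]
```

>>> arm_command([
  [0, 0, 0.3, 0, 0, 0, 0.9],
  [0, 0, 0.6, 0, 0, 0, 0.9],
  [0, 0, 0.8, 0, 0, 0, 0.9],
  [0, 0, 0.8, 0, 0, 0, 0.9],
])

```text
time: 19.0
position: [0.4788, 0.1656, 0.1685]
orientation: [-180.0, -19.1, -42.4]
force: [1.1, 1.2, -2.2]
opening: 0.152
gripper_force: 59.5
```

>>> arm_command([
  [0, 0, 0.3, 0, 0, 0, 0.9],
  [0, 0, 0.6, 0, 0, 0, 0.9],
  [0, 0, 0.6, 0, 0, 0, 0.9],
])

```text
time: 19.3
position: [0.4788, 0.1653, 0.1747]
orientation: [180.0, -19.1, -42.4]
force: [1.8, -3.2, -0.9]
opening: 0.151
gripper_force: 59.6
```

>>> arm_command([
  [0, 0, 0.3, 0, 0, 0, 0.9],
  [0, 0, 0.6, 0, 0, 0, 0.9],
  [0, 0, 0.6, 0, 0, 0, 0.9],
])

```text
time: 19.6
position: [0.4787, 0.1653, 0.1804]
orientation: [180.0, -19.1, -42.4]
force: [2.0, -2.4, -3.1]
opening: 0.155
gripper_force: 59.2
```

>>> arm_command([
  [0, 0, 0.3, 0, 0, 0, 0.9],
  [0, 0, 0.6, 0, 0, 0, 0.9],
  [0, 0, 0.6, 0, 0, 0, 0.9],
])

```text
time: 19.9
position: [0.4787, 0.1655, 0.1865]
orientation: [180.0, -19.1, -42.4]
force: [1.1, -2.3, -4.4]
opening: 0.159
gripper_force: 59.1
```

Run:
```python
from s2 import *
np.set_printoptions(precision=3,suppress=True)
s=observe();print(s['position'],s['orientation'],s['force'],s['opening'],s['qpos'],s['time'])
q=s['qpos'];X=(.5385,.112)
for hd in(137.7,143,148,153,158,163,168,173,178,183):
    P,Rt=tcp2(X,hd,19,.0785,.064,.05);r=ik(P,Rt,q);q=r.x;print(hd,P,*goal(P,Rt),q.round(1),"%.4f"%(2*r.cost)**.5)
```

```text
[0.479 0.165 0.186] [180.    -19.071 -42.379] [ 1.115 -2.335 -4.398] 0.15863583493178257 [ 50.446   8.676 -46.091  30.303 -40.298 -27.013] 19.9
137.7 [0.479 0.166 0.187] [0.04 0.06 0.08] [0.  0.1 0.1] [ 50.4   8.7 -45.9  30.1 -40.4 -26.7] 0.0000
143 [0.474 0.16  0.187] [-0.43 -0.51  0.08] [0.  0.1 5.4] [ 50.    7.2 -48.1  31.8 -38.  -22.9] 0.0000
148 [0.47  0.155 0.187] [-0.83 -1.09  0.08] [ 0.   0.1 10.4] [ 49.4   5.9 -50.1  33.4 -35.8 -19.1] 0.0000
153 [0.467 0.148 0.187] [-1.17 -1.7   0.08] [ 0.   0.1 15.4] [ 48.6   4.7 -51.9  34.9 -33.5 -15. ] 0.0000
158 [0.464 0.142 0.187] [-1.46 -2.34  0.08] [ 0.   0.1 20.4] [ 47.6   3.5 -53.5  36.1 -31.2 -10.4] 0.0000
163 [0.462 0.135 0.187] [-1.7  -3.    0.08] [ 0.   0.1 25.4] [ 46.4   2.4 -54.9  36.9 -29.   -5.4] 0.0000
168 [0.46  0.129 0.187] [-1.87 -3.68  0.08] [ 0.   0.1 30.4] [ 45.1   1.5 -56.   37.3 -26.8   0.2] 0.0000
173 [0.459 0.122 0.187] [-1.99 -4.37  0.08] [ 0.   0.1 35.4] [ 43.7   0.7 -56.8  36.9 -24.8   6.5] 0.0000
178 [0.458 0.115 0.187] [-2.04 -5.07  0.08] [ 0.   0.1 40.4] [ 42.4   0.  -57.1  35.6 -23.   13.8] 0.0000
183 [0.458 0.108 0.187] [-2.04 -5.77  0.08] [ 0.   0.1 45.4] [ 41.3  -0.4 -56.9  33.2 -21.6  22. ] 0.0000
```

>>> arm_command([
  [-0.22, -0.25, 0.06, 0, 0, 2.6, 0.9],
  [-0.43, -0.55, 0.08, 0, 0, 5.4, 0.9],
  [-0.65, -0.82, 0.08, 0, 0, 7.9, 0.9],
  [-0.83, -1.12, 0.08, 0, 0, 10.4, 0.9],
  [-1.02, -1.42, 0.08, 0, 0, 12.9, 0.9],
  [-1.2, -1.72, 0.08, 0, 0, 15.4, 0.9],
  [-1.2, -1.72, 0.08, 0, 0, 15.4, 0.9],
])

```text
time: 20.6
position: [0.4664, 0.148, 0.187]
orientation: [180.0, -19.1, -26.9]
force: [0.5, 0.1, -6.7]
opening: 0.15
gripper_force: 59.0
```

Twisting freely with only the spring load. Continue to the stop.

>>> arm_command([
  [-0.15, -0.32, 0, 0, 0, 2.5, 0.9],
  [-0.29, -0.64, 0, 0, 0, 5, 0.9],
  [-0.41, -0.97, 0, 0, 0, 7.5, 0.9],
  [-0.52, -1.3, 0, 0, 0, 10, 0.9],
  [-0.61, -1.64, 0, 0, 0, 12.5, 0.9],
  [-0.7, -1.98, 0, 0, 0, 15, 0.9],
  [-0.76, -2.32, 0, 0, 0, 17.5, 0.9],
  [-0.81, -2.67, 0, 0, 0, 20, 0.9],
  [-0.81, -2.67, 0, 0, 0, 20, 0.9],
])

```text
time: 21.5
position: [0.4585, 0.1212, 0.187]
orientation: [180.0, -19.1, -7.0]
force: [0.2, 0.5, -6.3]
opening: 0.154
gripper_force: 59.0
```

>>> arm_command([
  [-0.03, -0.35, 0, 0, 0, 2.5, 0.9],
  [-0.05, -0.7, 0, 0, 0, 5, 0.9],
  [-0.05, -1.05, 0, 0, 0, 7.5, 0.9],
  [-0.05, -1.32, 0, 0, 0, 9.5, 0.9],
  [-0.05, -1.32, 0, 0, 0, 9.5, 0.9],
  [-0.05, -1.32, 0, 0, 0, 9.5, 0.9],
])

```text
time: 22.1
position: [0.4582, 0.1084, 0.1869]
orientation: [180.0, -19.1, 2.4]
force: [0.8, -1.4, -5.4]
opening: 0.152
gripper_force: 59.1
```

Run:
```python
from s2 import *
np.set_printoptions(precision=3,suppress=True)
s=observe();print(s['position'],s['orientation'],s['force'],s['torque'],s['opening'],s['qpos'],s['time'])
P,Rt=tcp2((.5385,.112),182.7,19,.0785,.064,.05);print(P,*goal(P,Rt))
```

```text
[0.458 0.108 0.187] [179.967 -19.052   2.4  ] [ 0.774 -1.381 -5.394] [-0.369  1.751 -0.297] 0.15203242678819665 [ 41.297  -0.382 -57.161  33.906 -21.608  20.665] 22.1
[0.458 0.108 0.187] [ 0.01 -0.02  0.04] [0.  0.1 0.3]
```

>>> arm_command([
  [0, 0, -0.2, 0, 0, 0, 0.9],
  [0, 0, -0.4, 0, 0, 0, 0.9],
  [0, 0, -0.4, 0, 0, 0, 0.9],
])

```text
time: 22.4
position: [0.4582, 0.1084, 0.1829]
orientation: [180.0, -19.1, 2.5]
force: [1.1, -2.2, -4.3]
opening: 0.155
gripper_force: 59.3
```

>>> arm_command([
  [0, 0, -0.15, 0, 0, 0, 0.9],
  [0, 0, -0.3, 0, 0, 0, 0.9],
  [0, 0, -0.3, 0, 0, 0, 0.9],
])

```text
time: 22.7
position: [0.4594, 0.109, 0.1815]
orientation: [-179.9, -19.2, 2.5]
force: [1.8, -4.3, 6.2]
opening: 0.158
gripper_force: 60.8
```

>>> arm_command([
  [0, 0, 0.12, 0, 0, 0, 0.9],
  [0, 0, 0.12, 0, 0, 0, 0.5],
  [0, 0, 0.12, 0, 0, 0, 0.2],
  [0, 0, 0.12, 0, 0, 0, -0.1],
  [0, 0, 0.12, 0, 0, 0, -0.1],
  [0, 0, 0.12, 0, 0, 0, -0.1],
])

```text
time: 23.3
position: [0.4582, 0.1085, 0.1813]
orientation: [180.0, -19.0, 2.6]
force: [-0.7, 0.3, 0.0]
opening: 0.551
gripper_force: 0.0
```

Run:
```python
from s2 import *
np.set_printoptions(precision=3,suppress=True)
s=observe();print(s['position'],s['orientation'],s['force'],s['torque'],s['opening'],s['qpos'],s['time'])
T=tool();np.save("T9.npy",T);im={n:camera(n) for n in("side","wrist")}
for n in im: cv2.imwrite(f"pics/{n}9.png",im[n])
# expected handle top centreline in wrist (locked, yaw 182.7): r=40 and r=80
X=np.array([.5385,.112]);u=lambda h:np.array([np.cos(np.radians(h)),np.sin(np.radians(h))])
for h in(178,182.7,187):
  print(h,[proj("wrist",[*(X+r*u(h)),.072+.063-(r-.06)*.364+.0128],T).round(0) for r in(.035,.06,.08)])
g=cv2.cvtColor(im["wrist"],cv2.COLOR_BGR2GRAY)
for row in range(180,400,15): print(row,g[row,270:370:5])
```

```text
[0.458 0.109 0.181] [179.987 -19.044   2.56 ] [-0.675  0.318  0.017] [-0.03   1.09  -0.068] 0.5508926875022166 [ 40.678   0.143 -58.023  35.692 -20.214  19.45 ] 23.3
178 [array([312., 207.]), array([308., 271.]), array([305., 314.])]
182.7 [array([320., 207.]), array([320., 272.]), array([320., 314.])]
187 [array([327., 207.]), array([332., 271.]), array([334., 314.])]
180 [199 199 199 107 101 106 105 106 108 106 108 108 109 112 111 115 103 154
 184 183]
195 [205 205 204 203 202 201 178  95 109 113 116 112 108  86 174 185 185 185
 185 185]
210 [196 196 191 190 139 165 189 104 115 122 124 120 113  93 158 181 136 132
 185 186]
225 [149 147 147 146 146 145 143 102 115 122 124 119 112  90 127 129 146 145
 145 145]
240 [ 86 147 146 146 145 141 133 101 114 120 123 118 111  86 128 128 143 143
 145 117]
255 [ 65 191 130 128 129 129 126  74  78  81  82  80  77  75 127 129 143 143
 143 102]
270 [ 59 148 127 127 127 126 123  69  75  78  79  78  76  63 127 125 126 127
 126  71]
285 [178 163 127 125 126 126 125  66  75  78  78  78  73  68 125 125 126 128
 125 125]
300 [210 154 139 144 146 141 141  60  65  68  70  71  67  84 124 124 125 128
 128 128]
315 [207 140 141 142 142 141 142 141 123  99  93 117 125 124 125 125 124 124
 124 124]
330 [40 40 39 38 40 41 48 56 65 67 72 76 86 57 38 36 37 37 37 38]
345 [34 35 33 34 35 35 35 35 33 35 36 32 35 34 35 35 32 35 35 34]
360 [30 31 28 32 29 34 29 30 30 31 28 31 28 28 29 32 29 30 32 29]
375 [27 29 29 26 27 24 24 26 27 24 26 26 29 28 29 27 26 25 29 29]
390 [26 22 29 21 23 24 23 23 25 23 24 23 23 24 24 26 25 22 23 25]
```

Run:
```python
from s2 import *
np.set_printoptions(precision=3,suppress=True)
s=observe();q=s['qpos']
Rt=tool()[:3,:3];Rd=orient(182.7,0,1)
p=tool()[:3,3]
L=[("w",p-.1*Rt[:,2],Rt),("u",p+[-.04,0,.23],Rd)]
for a in(146,146,165,185,205,225,240,255):
    L.append((a,np.array([.545+.06*np.cos(np.radians(a)),-.0115+.06*np.sin(np.radians(a)),.41 if len(L)==2 else .369]),Rd))
for n,P,Ro in L:
    r=ik(P,Ro,q);q=r.x;print(n,P,*goal(P,Ro),q.round(0),"%.4f"%(2*r.cost)**.5)
```

```text
w [0.426 0.107 0.276] [-3.26 -0.14  9.45] [0. 0. 0.] [ 49. -11. -49.  21. -41.  29.] 0.0000
u [0.418 0.108 0.411] [-4.  0. 23.] [-0.9 19.   0.2] [ 41.  -7. -17.   0. -80.  52.] 0.0000
146 [0.495 0.022 0.41 ] [ 3.7  -8.64 22.87] [-0.9 19.   0.2] [ 25.   0. -11.   0. -79.  67.] 0.0000
146 [0.495 0.022 0.369] [ 3.7  -8.64 18.77] [-0.9 19.   0.2] [ 25.   1. -15.  -0. -74.  67.] 0.0000
165 [0.487 0.004 0.369] [  2.88 -10.44  18.77] [-0.9 19.   0.2] [ 24.   0. -16.   0. -74.  69.] 0.0000
185 [ 0.485 -0.017  0.369] [  2.7  -12.52  18.77] [-0.9 19.   0.2] [ 21.   0. -16.   0. -74.  71.] 0.0000
205 [ 0.491 -0.037  0.369] [  3.24 -14.53  18.77] [-0.9 19.   0.2] [ 19.   1. -16.   0. -74.  74.] 0.0000
225 [ 0.503 -0.054  0.369] [  4.43 -16.24  18.77] [-0.9 19.   0.2] [ 16.   2. -14.  -0. -74.  77.] 0.0000
240 [ 0.515 -0.063  0.369] [  5.68 -17.19  18.77] [-0.9 19.   0.2] [ 15.   4. -13.  -0. -74.  78.] 0.0000
255 [ 0.529 -0.069  0.369] [  7.12 -17.79  18.77] [-0.9 19.   0.2] [ 14.   5. -11.  -0. -74.  79.] 0.0000
```

>>> arm_command([
  [-0.5, 0, 1.5, 0, 0, 0, -0.1],
  [-1.1, -0.05, 3.2, 0, 0, 0, -0.1],
  [-2.2, -0.1, 6.4, 0, 0, 0, -0.1],
  [-3.3, -0.15, 9.5, 0, 0, 0, -0.1],
  [-3.6, -0.1, 13.5, -0.2, 4, 0, 0.3],
  [-3.8, 0, 17.5, -0.4, 8, 0.1, 0.6],
  [-4, 0, 21, -0.6, 13, 0.1, 1],
  [-4, 0, 23, -0.9, 19, 0.2, 1],
  [-1, -3, 23, -0.9, 19, 0.2, 1],
  [2, -6, 23, -0.9, 19, 0.2, 1],
])

```text
time: 24.4
position: [0.4796, 0.0482, 0.4122]
orientation: [-180.0, -0.1, 2.9]
force: [-0.2, 1.3, 0.1]
opening: -0.001
gripper_force: 0.0
```

Run:
```python
from s2 import *
np.set_printoptions(precision=3,suppress=True)
s=observe();print(s['position'],s['orientation'],s['opening'],s['time'])
Rd=orient(182.7,0,1)
for z in(.41,.369): print(*goal([.495,.022,z],Rd))
```

```text
[0.48  0.048 0.412] [-179.958   -0.106    2.852] -0.0005072383962287886 24.4
[ 1.54 -2.62 -0.22] [-0.   0.1 -0.2]
[ 1.54 -2.62 -4.32] [-0.   0.1 -0.2]
```

>>> arm_command([
  [1.5, -2.6, 0, 0, 0, 0, 1],
  [1.5, -2.6, -2, 0, 0, 0, 1],
  [1.5, -2.6, -4.3, 0, 0, 0, 1],
  [1.5, -2.6, -4.3, 0, 0, 0, 1],
  [1, -3.6, -4.3, 0, 0, 0, 1],
  [0.7, -4.5, -4.3, 0, 0, 0, 1],
  [0.55, -5.5, -4.3, 0, 0, 0, 1],
  [0.5, -6.5, -4.3, 0, 0, 0, 1],
])

```text
time: 25.2
position: [0.4833, -0.0171, 0.3694]
orientation: [-180.0, -0.2, 2.8]
force: [-0.3, 3.3, -0.1]
opening: -0.002
gripper_force: 1.0
```

>>> arm_command([
  [0.25, -1, 0, 0, 0, 0, 1],
  [0.6, -2, 0, 0, 0, 0, 1],
  [1.2, -2.9, 0, 0, 0, 0, 1],
  [1.8, -3.7, 0, 0, 0, 0, 1],
  [2.4, -4.2, 0, 0, 0, 0, 1],
  [3, -4.7, 0, 0, 0, 0, 1],
  [3, -4.7, 0, 0, 0, 0, 1],
])

```text
time: 25.9
position: [0.5141, -0.0643, 0.3679]
orientation: [179.9, 0.0, 2.7]
force: [-0.8, -0.1, 0.2]
opening: -0.0
gripper_force: 0.0
```

>>> arm_command([
  [0.5, -0.25, 0, 0, 0, 0, 1],
  [1, -0.4, 0, 0, 0, 0, 1],
  [1.4, -0.5, 0, 0, 0, 0, 1],
  [1.4, -0.5, 0, 0, 0, 0, 1],
])

```text
time: 26.3
position: [0.5279, -0.0687, 0.3684]
orientation: [179.9, -0.0, 2.7]
force: [1.2, -0.3, -0.6]
opening: 0.0
gripper_force: 0.0
```

>>> arm_command([
  [0.3, 0, 0, 0, 0, 0, 1],
  [0.6, 0, 0, 0, 0, 0, 1],
  [0.6, 0, 0, 0, 0, 0, 1],
])

```text
time: 26.6
position: [0.5307, -0.0689, 0.3682]
orientation: [180.0, 0.3, 2.7]
force: [-13.8, 1.8, 5.7]
opening: -0.002
gripper_force: 6.9
```

Run:
```python
from s2 import *
np.set_printoptions(precision=3,suppress=True)
T=tool();im=camera("wrist");cv2.imwrite("pics/w10.png",im)
for d in(255,265,272.7):
    print(d,[proj("wrist",[.545+r*np.cos(np.radians(d)),-.0115+r*np.sin(np.radians(d)),.311],T).round() for r in(.0,.03,.055,.08)])
t=camera("top");cv2.imwrite("pics/top10.png",t)
print([proj("top",[.545+r*np.cos(np.radians(d)),-.0115+r*np.sin(np.radians(d)),.311]).round() for d in(186,272) for r in(0,.05,.08)])
g=cv2.cvtColor(im,cv2.COLOR_BGR2GRAY)
for row in range(180,330,10): print(row,g[row,300:520:8])
```

```text
255 [array([196., 232.]), array([257., 252.]), array([310., 267.]), array([361., 281.])]
265 [array([196., 232.]), array([259., 241.]), array([315., 249.]), array([369., 255.])]
272.7 [array([196., 232.]), array([259., 233.]), array([316., 234.]), array([372., 233.])]
[array([326., 168.]), array([329., 190.]), array([330., 204.]), array([326., 168.]), array([348., 167.]), array([362., 167.])]
180 [126 110 203 204 204 204 205 204 206 205 206 205 206 206 215 215 215 215
 214 214 214 213 213 213 213 214 213 202]
190 [115 193 203 204 204 204 204 205 205 205 205 206 206 207 215 215 215 215
 214 214 214 214 214 214 215 214 177 164]
200 [175 202 203 203 204 204 203 204 204 205 205 206 206 208 215 216 215 215
 215 214 215 215 215 215 215 210 158 155]
210 [ 56  59  62  61  66  70  73  75  80 205 205 205 214 215 215 215 215 215
 214 215 215 214 215 215 215 176 140 151]
220 [ 55  56  59  62  63  68  69  75  77  95 107 215 215 215 214 214 214 214
 215 214 214 215 215 215 215 193 114 157]
230 [ 49  51  53  55  59  62  65  69  74 110 111 213 213 214 212 207 214 213
 214 214 214 215 215 215 215  97
[... 380 characters left out ...]
 45 101  43  46  51 182 185 185 184 184 183 184 186 184 185 185
 186 187 188 188 189 187 188 187 187 187]
280 [ 33  33  43  38  39  42  48  50 172 182  71  78  86  93 140 184 183 183
 182 186 188 188 187 187 188 187 188 187]
290 [ 27  29  37  35  38  39  42  46  51  58  65  72  81  85  88  88  89 155
 180 185 186 185 186 188 187 186 188 187]
300 [ 29  31  37  32  31  35  38  41  46  53  59  67  72  77  78  77  76  73
  72  67 167 186 187 188 186 187 187 186]
310 [ 24  33  37  31  28  32  34  40  43  47  53  59  64  69  67  65  65  61
  59  60  58  58  58 163 179 181 186 180]
320 [ 25  29  55  32  27  30  30  35  37  44  45  53  55 177 182 170  56  52
  53  51  51  50  52  50  49  51 174 187]
```

>>> arm_command([
  [-1, 0, 0, 0, 0, 0, 1],
  [-3, 0, 0, 0, 0, 0, 1],
  [-4, 0, 3, 0, 0, 0, 1],
  [-5, 0, 7, 0, 0, 0, 1],
  [-8, 0, 10, 0, 0, 0, 1],
  [-10, 0, 10, 0, 0, 0, 1],
  [-10, 0, 10, 0, 0, 0, 1],
  [-10, 0, 10, 0, 0, 0, 1],
])

```text
time: 27.5
position: [0.4331, -0.0686, 0.4689]
orientation: [180.0, -0.2, 2.8]
force: [-0.2, -0.4, 0.8]
opening: -0.002
gripper_force: 0.0
```

Run:
```python
from s2 import *
np.set_printoptions(precision=3,suppress=True)
s=observe();print(s['position'],s['force'],s['time'],s['qd'])
t=camera("top");cv2.imwrite("pics/top11.png",t);g=cv2.cvtColor(t,cv2.COLOR_BGR2GRAY)
print("lever rows 160-176, cols 320-370");print(g[160:178:2,320:372:3])
# handle in top view: expected end
for h in(178,182.7,187):
  X=np.array([.5385,.112]);print(h,[proj("top",[X[0]+r*np.cos(np.radians(h)),X[1]+r*np.sin(np.radians(h)),.13]).round(1) for r in(.05,.083)])
print(g[186:212:2,260:292:2])
```

```text
[ 0.433 -0.069  0.469] [-0.228 -0.448  0.832] 27.5 [-0.236  1.951  0.151  0.027 -0.164  0.008]
lever rows 160-176, cols 320-370
[[ 55  51  52  52  52  50  37  38 145 118  79 109 110 108 108 108 109  53]
 [ 53  51  49  82  97 102  78  76 130 128 108 108 110 110 109 108  46  73]
 [120 109 174 102  70 105 114  32  35  34  39  38  40  38  94  96  73  80]
 [106 183  76 184 185 186 157  43  45  45  43  26  24  28 130  63  78  70]
 [139 187  76 161 188 187 159  50  50  41  26  27  27  25  41  75  80  45]
 [151 150 185 189 173 136  84  22  21  32  39  56  30  33  58  78  45  48]
 [122 109  87 107 102 113  87  94 104  85  45  37  40  36  73  78  46  49]
 [ 86  88 101  88  69  86  99  88  40  41  40  43  35  55  80  53  49  50]
 [150  95  69 186 103  79  40  39  45  45  48  51  33  67  85  42  35  41]]
178 [array([275.9, 200.8]), array([275.4, 213.4])]
182.7 [array([277.4, 200.8]), array([278. , 213.4])]
187 [array([278.9, 200.7]), array([280.4, 213.2])]
[[186 186 186 116  70  47  46  43  40  44  59  44  60  66  62  83]
 [186 186 186 187 184  74  70  55  52  46  55  61  66  62  69 174]
 [186 187 186 183 187 165  78  85  80  81  82  52  58  57  82  64]
 [187 176 187 172 110 108 110  42  78  55  40  40  42  40  44  41]
 [175  79  82  73 112  85  57  40  36  40  39  43  46  47  49  46]
 [188 176  84  91  94  98  79  37  31  44  47  47  49  50  49  51]
 [ 51  41  72  99 101 105  88  41  31  51  50  52  52  53  53  56]
 [ 47  48  70 105 108 111 106  49  24  47  53  55  56  56  54  56]
 [ 51  51  54 112 114 118 116  55  33  47  56  56  55  57  59  60]
 [ 53  53  55 116 119 120 123  85  43  38  57  57  58  61  59  60]
 [ 57  58  59 102 122 126 127 107  50  32  58  58  61  61  61  62]
 [ 57  56  58  86 127 129 129 126  47  28  65  62  61  64  62  61]
 [ 62  61  62  66 129 131 132 132  62  36  49  65  66  64  63  65]]
```

```bash
python3 -c "
from cell import *
print(hand_in())"
```

```text
the job is handed in; nothing more can be done
None
```

I handed the job in at about 27.5 s: the cap is in the carton, the cartridge is hanging in the filter head with the gripper off it, and the valve lever was pushed to its stop afterwards. I judged the lock from the height at which the cartridge came to rest (foot about 72 mm up) and from its handle direction; the hand-in gave no verdict.

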